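# Lock the leaf of an angled drill jig

### The arm

A 6-joint arm with a two-finger parallel gripper is mounted at the origin on the work surface. World frame = base frame: x ahead of the robot, y to its left, z up, the work surface at z = 0. Lengths are in mm, angles in rad, forces in N, time in s.
With the tool pointing down it reaches from about 275 to 750 mm from the base axis. Payload 10.2 kg.
Tool frame: the origin (TCP) lies at the very end of the fingers, on their centre line; the grasp point (between the pads) lies 19 mm behind it (ctrl.pinch_z is the distance from the TCP to the grasp point, in mm); y points along the fingers, z is the direction in which the jaws open and shut, and the axes are right-handed (so a half turn about y gives the same grasp; the last joint's range is limited). The gripper opens to 85 mm and grips with 20 to 120 N. Pads are 22 mm wide; open, the fingers measure 114 mm over their backs; the gripper's body (76 mm by 85 mm) begins 54 mm behind the grasp point. The pads swing forward as they close: fully open they stand 13 mm farther back than shut.
Start: joints at [-1.544, 0.313, 1.498, -0, 1.331, -0.223], TCP at [129.772, -508.714, 231.294] pointing down, gripper open.
Joint ranges: [-2.94, 2.94], [-0.97, 2.17], [0.19, 2.56], [-1.23, 4.37], [0.02, 3.11], [-2.88, 2.88]. Speed limits (rad/s): [2.39, 2.39, 3.01, 3.14, 3.14, 3.14].

### API

Orientations are given as a unit quaternion [w, x, y, z].
In Python, from rig import sense, eyes, ctrl gives the robot as it stands. The module is installed in compiled form; this text tells all that it offers.
- The arm moves only by the shell command python3 -m handwheel 'ROWS' [FORCE]. ROWS is JSON, a list of rows, each an object of numbers: "grip": the finger opening in mm, from 0 to 85.4; "tx", "ty", "tz": the shift along the tool's x, y, z in mm; "wx", "wy", "wz": the turn, a rotation vector about the tool's x, y, z in rad. In form: [{"grip": .., "tx": .., "ty": .., "tz": .., "wx": .., "wy": .., "wz": ..}, ...]. A call has 1 to 10 rows; each row shifts and turns the commanded pose from where the row before left it, along the tool's axes as they then stand; what a row does not reach is not made up. A row lasts 1/12 s, in which the tool goes at most 41.7 mm and 7.16 degrees, less where a joint would pass 70% of its speed; a pose out of reach is approached as far as the arm can. A call is refused whole if a number of a shift passes 41.7 or a number of a turn 0.125, either way. A call with a gripper value outside its range is refused whole. The fingers move at their own pace and stop on an object; FORCE is the grip in N (left out, the last holds). Time passes only in rows, so rows that do not move let the fingers close. It gives the time, the measured TCP pose, the force and the opening at its end, in the units of the state.
- sense(): the state, without advancing time (a new reading comes with each control period).
- eyes.capture(name): name is "side" or "top"; returns a dict with "pixels" (420x560x3 uint8, red, green, blue), "mtx" (3x3 intrinsics, pixels), "R" (3x3) and "t" (3): a world point X has camera coordinates R X + t. Camera axes: x right, y down, z forward; pixel columns grow to the right and rows downward; lengths in mm; the calibration is good to about 2 mm. A picture is of the moment at which its call begins. There is no depth.
- ctrl.finish_job(): hands the job in, once; it reports no verdict.
The state is a dict: "time_s": time; "joints": joint angles; "dq": joint speeds; "tau": joint torques, N m; "eef_pos": TCP position; "ee_rot": TCP orientation; "force": force on the tool from outside, world axes, zero at the start; "wrist_torque": the same for the moment, N m; "grip_width": opening from 0.0 (shut) to 1.0 (fully open).
Only numpy, scipy, OpenCV 4.12 (cv2) and the standard library are available. Lean on these libraries where they do the work, as an engineer would, in place of code of your own. Each camera call takes 0.05 s, during which the arm holds its last target.

### The job

The shaft is loaded in the angled drill jig. Swing the jig's hinged leaf fully shut over it, then start the leaf's captive wing screw without cross-threading: turn it backward (anticlockwise, seen from above) until it drops into the thread, then forward (clockwise) until it is tight down on the leaf. Leave the other things on the bench where they are.

Things in the scene. Friction and masses are not known exactly. Their poses are not given: they have to be found in the camera images.
- thread_mouth (a point): Middle of the top of the steel boss (53 mm across, 36 mm tall) on the jig's deck; the screw enters its bore: single-start right-hand thread, 10 mm pitch. Fixed with the jig (230 x 150 mm, place and yaw vary; its front, the low end, faces away from the robot). z: the screw's axis with the leaf shut, leaning 30 degrees from vertical to the front; x: up the 30-degree slope to the hinge; y: along the hinge pin.
- hinge_pin (a point): Middle of the hinge pin's axis, 115 mm along +x and 8 mm along +z from thread_mouth, same axes. The pin runs along y between two cheeks (122 mm overall). The leaf, a steel plate 88 mm wide and 12 mm thick with its mid-plane through the pin, points from here along (-cos a, 0, sin a) at leaf angle a; its outer face looks along (sin a, 0, cos a).
- leaf (a joint): Angle a (rad) of the hinged leaf: 0 is fully shut, parallel to the deck over the loaded shaft; it grows as the leaf opens away from the jig's front; at 2.09 the leaf stands vertical. It starts at 1.6 to 2.15. The hinge is stiff (1 N m): the leaf stays where it is left and takes some 6 N at the tab to move.
- leaf_tab (a point): Middle of the outer face of the leaf's end tab (46 mm wide, 12 mm thick), 172 mm from the pin; the tab reaches from 150 to 186 mm from the pin. The outer face carries the wing screw and the bushing heads: it is up when shut, away from the jig's front when open. x: towards the hinge; z: out of the outer face.
- wing (a point): Centre of the wing (bar grip) of the captive dark steel wing screw, on the screw's axis, 115 mm from the pin. The wing is 84 mm long (x), 18 mm thick (y), 38 mm tall (z, along the axis, out of the leaf). It stands on a round flange 62 mm across, 10 mm thick, whose top is 19 mm below this point. Leaf shut and screw fully down: 43 mm above thread_mouth along its z.
- wing_screw (a joint): Turn (rad) of the wing screw, growing forward (clockwise, looking down on the wing); at 0 the wing's x points up the slope. Starts at 0.45 to 1.25. Leaf shut, the screw first lies on top of the bore's thread; turned back it drops off its start between 0 and -0.3. Forward from there the flange meets the leaf at about 1.5; it tightens at 2.4 (some 6 N m per rad beyond). Light friction; stays where left.
- screw_height (a joint): Height (m) of the flange's underside above the leaf's outer face: the screw floats in the leaf from 0 (flange on the leaf) to 0.020. Leaf shut: about 0.010 to 0.013 before the drop, about 0.003 after it (it falls nearly 10 mm by its own weight of 3.4 N, unless the grip holds it up), then 10 mm down per forward turn, to 0.
- sleeve_a_mid (a point): Bystander: centre of an orange plastic tool sleeve, 62 mm across and 80 mm tall, standing beside the jig, by the black box.
- sleeve_b_mid (a point): Bystander: centre of a like orange tool sleeve, standing at the jig's other side, by the pale box.
- case_a_mid (a point): Bystander: centre of a pale frosted plastic box, 75 x 120 x 42 mm, lying beside the jig.
- case_b_mid (a point): Bystander: centre of a black plastic box, 65 x 95 x 34 mm, lying beside the jig.
- bushing_mid (a point): Bystander: centre of a thick steel bushing (ring), 62 mm across and 45 mm tall, standing before the jig's low end.
- spanner_grip (a point): Bystander: handle of a 190 mm steel spanner lying beyond the black box.
- mallet_grip (a point): Bystander: handle of a 220 mm hammer lying beyond the pale box.

How it is judged:
By the outcome, as a careful person would: the job done as asked, in the order asked, and still so for the second after the job is handed in, with the robot touching nothing.
It also fails if it takes over 58 s, if anything falls off the work surface, if the arm or the gripper's body presses on something with over 40 N, if the wrist force passes 120 N, or if a joint passes its speed limit or range.

## Working session

There is one attempt and no reset: what is moved stays moved. The work goes in short steps, Python scripts to look and compute and a shell command to move; the robot and the scene stay as the last step left them, time stands still between calls to the robot, and variables do not carry over. Pictures are saved under pics/ and viewed, and the job is handed in when it is done.

```bash
mkdir -p pics; ls; python3 - <<'E'
from rig import sense, eyes, ctrl
import cv2
s=sense();print(s, ctrl.pinch_z)
for n in("side","top"):
    c=eyes.capture(n);cv2.imwrite(f"pics/{n}0.png",c["pixels"][:,:,::-1]);print(n,c["mtx"],c["R"],c["t"])
E
```

```text
pics
{'time_s': 0.0, 'joints': array([-1.54442559e+00,  3.13459012e-01,  1.49846399e+00,  2.15338223e-05,
        1.33103021e+00, -2.23371562e-01]), 'dq': array([-8.77246824e-04,  7.44478414e-04,  1.31299611e-03,  4.15314188e-05,
        1.58500381e-03,  1.35868209e-04]), 'tau': array([ 5.18978140e-04, -4.12269294e+01, -2.59742779e+01, -1.83358225e-04,
        4.14496768e-03,  6.50595631e-07]), 'eef_pos': array([ 129.75658517, -508.43033734,  230.72035044]), 'ee_rot': array([ 0.08812079, -0.08801147,  0.70207909, -0.70112314]), 'force': array([-0.58674235,  0.37665754, -0.32492606]), 'wrist_torque': array([-0.02569751,  0.00046126,  0.0185748 ]), 'grip_width': 1.0025393500627118} 18.700000000000003
side [[393.45614419   0.         278.45705419]
 [  0.         393.45614419 205.14218438]
 [  0.           0.           1.        ]] [[ 0.98390326 -0.1781761   0.01369888]
 [-0.10704494 -0.64902023 -0.75320258]
 [ 0.14309355  0.73961208 -0.65764596]] [-556.72053186  143.69995229  948.27260808]
top [[506.03353478   0.         280.55533078]
 [  0.         506.03353478 206.04353091]
 [  0.           0.           1.        ]] [[ 0.02196061 -0.9995047   0.02254086]
 [-0.99590953 -0.02384708 -0.08715235]
 [ 0.08764672 -0.02053474 -0.99593995]] [  -9.60929972  583.67659711 1263.36418003]
```

View pics/side0.png

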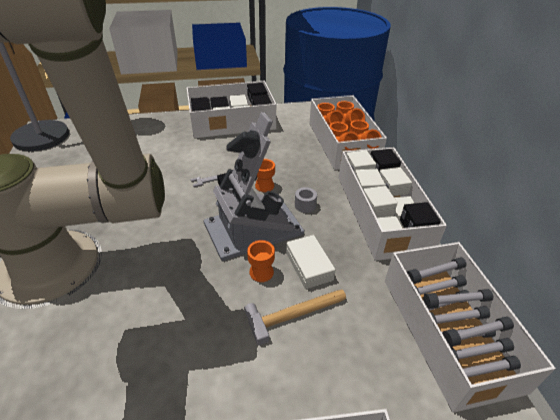

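View pics/top0.png

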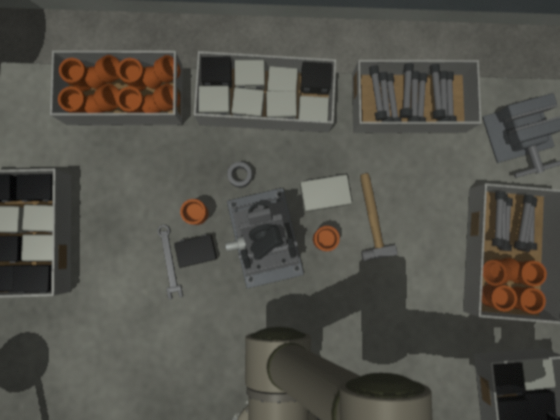

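```bash
python3 - <<'E'
import cv2,numpy as np
a=cv2.imread('pics/side0.png');b=cv2.imread('pics/top0.png')
def z(im,x0,y0,w,h,k,n):
    c=cv2.resize(im[y0:y0+h,x0:x0+w],None,fx=k,fy=k,interpolation=cv2.INTER_CUBIC)
    c=cv2.convertScaleAbs(c,alpha=1.4,beta=10)
    for i in range(0,w,10):
        if (x0+i)%20==0: cv2.putText(c,str(x0+i),(i*k,10),0,.35,(0,255,255),1);cv2.line(c,(i*k,12),(i*k,18),(0,255,255),1)
    for i in range(0,h,10):
        if (y0+i)%20==0: cv2.putText(c,str(y0+i),(0,i*k+4),0,.35,(0,255,255),1)
    cv2.imwrite(n,c)
z(a,180,100,150,160,5 if 0 else 3,'pics/s0z.png');z(a,190,100,130,100,6,'pics/s0z.png');z(b,160,150,220,150,3,'pics/t0z.png');z(b,210,160,120,96,6,'pics/t0z.png')
E
```

```text
(no output)
```

View pics/s0z.png

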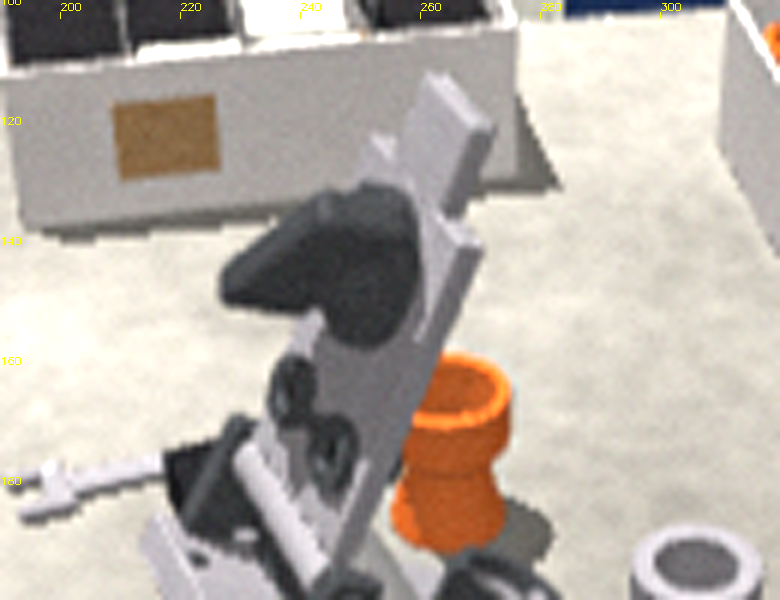

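View pics/t0z.png

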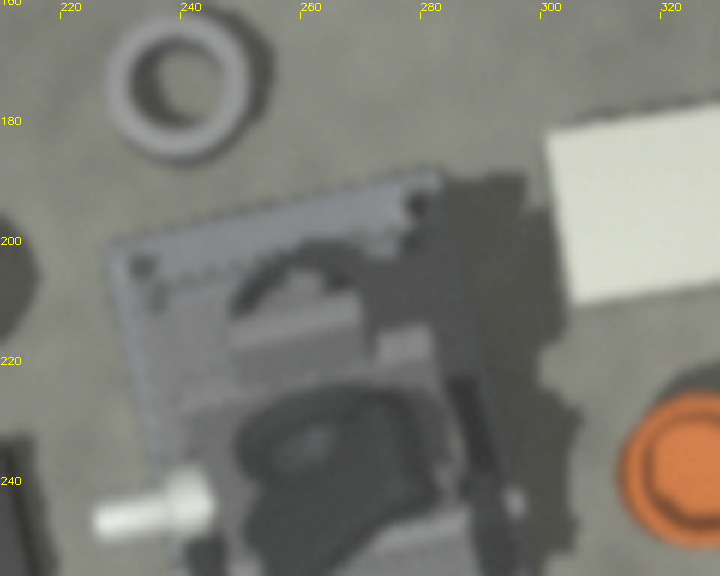

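```bash
cat > h.py <<'E'
import cv2,numpy as np
def z(im,x0,y0,w,h,k,n,al=1.4):
    c=cv2.resize(im[y0:y0+h,x0:x0+w],None,fx=k,fy=k,interpolation=cv2.INTER_CUBIC)
    c=cv2.convertScaleAbs(c,alpha=al,beta=10)
    for i in range(0,w):
        if (x0+i)%5==0: cv2.putText(c,str(x0+i),(i*k,10),0,.35,(0,255,255),1);cv2.line(c,(i*k,12),(i*k,18),(0,255,255),1)
    for i in range(0,h):
        if (y0+i)%5==0: cv2.putText(c,str(y0+i),(0,i*k+4),0,.35,(0,255,255),1)
    cv2.imwrite(n,c)
E
python3 - <<'E'
from h import *
a=cv2.imread('pics/side0.png');b=cv2.imread('pics/top0.png')
z(a,222,105,56,42,14,'pics/s0a.png');z(a,200,165,110,82,7,'pics/s0b.png');z(b,215,180,100,110,5,'pics/t0b.png',2)
from rig import eyes
for n in("side","top"):
    c=eyes.capture(n);print(-c["R"].T@c["t"])
E
```

```text
[ 427.44980439 -707.28399141  739.48927399]
[ 470.7703846    30.2572986  1309.32024383]
```

View pics/s0a.png

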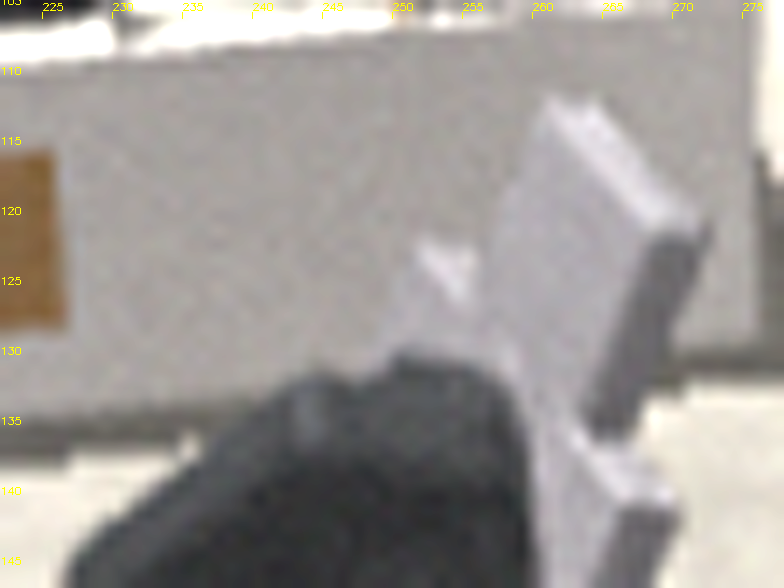

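View pics/s0b.png

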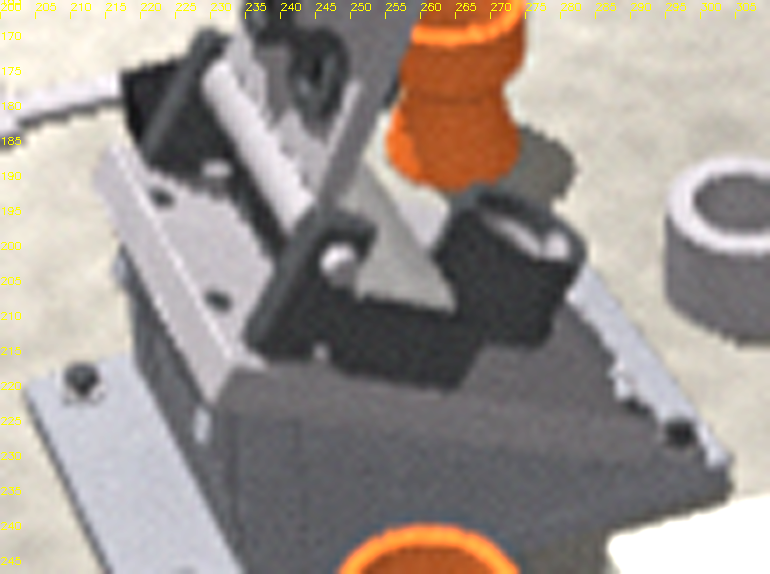

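View pics/t0b.png

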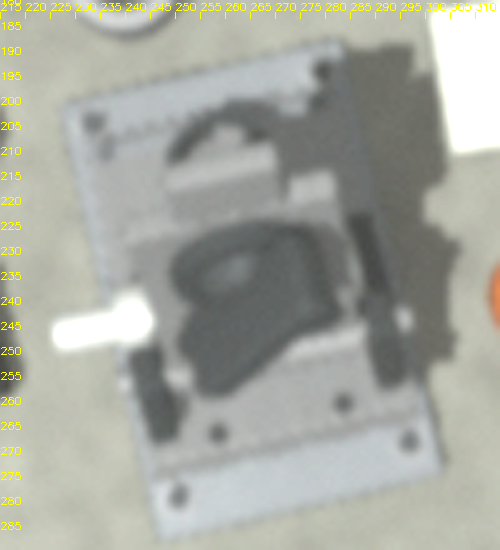

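```bash
python3 - <<'E'
from h import *
b=cv2.imread('pics/top0.png')
z(b,235,195,56,42,14,'pics/t0c.png',2);z(b,230,230,75,56,10,'pics/t0d.png',2)
E
```

```text
(no output)
```

View pics/t0c.png

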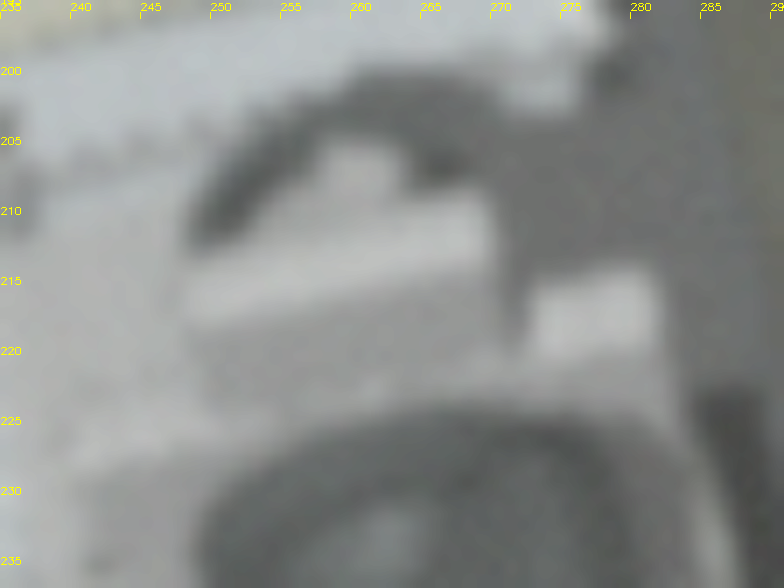

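View pics/t0d.png

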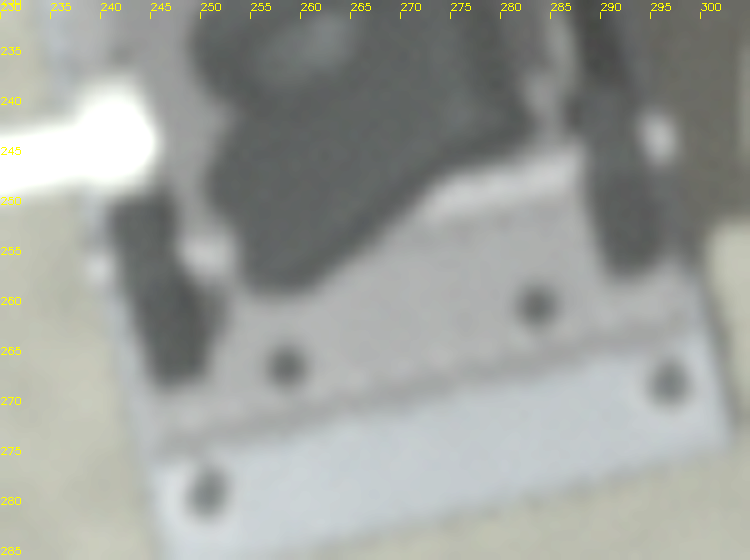

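```bash
cat >> h.py <<'E'
C=np.cos(np.pi/6);S=.5
def axes(psi):
    h=np.array([-np.cos(psi),-np.sin(psi),0]);up=np.array([0,0,1.])
    x=C*h+S*up; zz=-S*h+C*up; y=np.cross(zz,x); return np.c_[x,y,zz]
def leafpt(T,psi,a,r,y,n):
    p=np.array([115,0,8.])+r*np.array([-np.cos(a),0,np.sin(a)])+np.array([0,y,0])+n*np.array([np.sin(a),0,np.cos(a)])
    return T+axes(psi)@p
CAM={}
def cams():
    from rig import eyes
    for n in("side","top"):
        c=eyes.capture(n);CAM[n]=(c["mtx"],c["R"],c["t"],c["pixels"][:,:,::-1].copy())
    return CAM
def proj(n,X):
    K,R,t=CAM[n][:3];q=K@(R@X+t);return q[:2]/q[2]
E
cat > fit.py <<'E'
from h import *
from scipy.optimize import least_squares
cams()
obs=[("side",186,-23,6,260.7,112.3),("side",186,23,6,268.2,120.8),("side",186,23,-6,271.8,121),("side",186,-23,-6,264.3,112),
("side",150,44,6,266.2,140.5),("side",150,44,-6,269.7,141),("side",150,-44,6,251.5,122.5),("side",150,-44,-6,254.8,123.5),
("side",0,'L',0,247.5,202),("top",0,'L',0,295,243.5),("top",0,'-L',0,239,256.5),
("top",186,-23,-6,247.8,213.5),("top",186,-23,6,249.5,217.8),("top",186,23,6,270.3,213),("top",186,23,-6,269.7,208.8),
("top",150,44,-6,281.7,214.2),("top",150,44,6,281.8,219)]
def res(p):
    o=[]
    for n,r,y,nn,u,v in obs:
        y={'L':p[5],'-L':-p[5]}.get(y,y)
        o+=list(proj(n,leafpt(p[:3],p[4],p[3],r,y,nn))-np.array([u-.5,v-.5]))
    return np.array(o)
s=least_squares(res,[480,50,120,1.9,.1,63],loss='soft_l1',x_scale=[100,100,100,1,1,50])
print(s.x.round(3));print(res(s.x).reshape(-1,2).round(1).tolist())
T,a,psi=s.x[:3],s.x[3],s.x[4]
A=axes(psi);print(A.round(3))
print("hinge",T+A@[115,0,8],"tab",leafpt(T,psi,a,172,0,6),"tip",leafpt(T,psi,a,186,0,0))
for n in("side","top"): print(n,proj(n,T),proj(n,leafpt(T,psi,a,115,0,6+29)), [proj(n,leafpt(T,psi,a,115,0,6+29+h)).round(1).tolist() for h in (0,20)])
E
python3 fit.py
```

```text
[5.64822e+02 5.82290e+01 8.88280e+01 1.69000e+00 2.38000e-01 6.46410e+01]
[[-0.7, -1.0], [-0.1, 0.1], [1.0, 0.9], [0.3, 0.3], [-0.4, 0.1], [0.9, 0.4], [-0.5, -0.9], [0.8, -1.0], [0.5, 0.9], [-0.1, 0.7], [0.4, -0.1], [-1.0, -0.3], [-1.7, 0.7], [0.7, 0.5], [0.1, -0.6], [-0.3, 0.0], [0.8, 0.4]]
[[-0.842  0.235  0.486]
 [-0.204 -0.972  0.118]
 [ 0.5    0.     0.866]]
hinge [471.91235436  35.73862756 153.25612603] tab [532.36018087  50.37121789 313.73025968] tip [543.07740423  52.96553348 324.2379069 ]
side [274.51814245 196.81358914] [240.7613198  142.14626254] [[240.8, 142.1], [232.6, 140.8]]
top [258.46256398 211.02232147] [265.0722319 243.4162391] [[265.1, 243.4], [267.0, 252.3]]
```

```bash
cat > plan.py <<'E'
from h import *
from rig import sense
from scipy.spatial.transform import Rotation as Ro
T=np.array([564.8,58.2,88.8]);psi=.238;A=axes(psi)
def cur():
    s=sense();q=s["ee_rot"];return s["eef_pos"],Ro.from_quat(np.r_[q[1:],q[0]]),s
def tool(e,zaxis):
    e=e/np.linalg.norm(e);zz=zaxis-e*(zaxis@e);zz/=np.linalg.norm(zz);x=np.cross(e,zz);return Ro.from_matrix(np.c_[x,e,zz])
def rows(P,R,n,grip=None,start=None,rd=1):
    p,r=start if start else cur()[:2]
    out=[]
    for k in range(n):
        m=n-k
        d=np.round(r.inv().apply(P-p)/m,rd); w=np.round((r.inv()*R).as_rotvec()/m,3)
        out.append(dict(zip(("tx","ty","tz","wx","wy","wz"),[*d.tolist(),*w.tolist()])))
        p=p+r.apply(d); r=r*Ro.from_rotvec(w)
    for o in out: print({k:v for k,v in o.items() if v})
    print("end",p.round(1),"err",(P-p).round(1),((r.inv()*R).magnitude()).round(3))
    return p,r
def st():
    p,r,s=cur();print("t",round(s["time_s"],2),"pos",p.round(1),"\naxes x,y,z:",r.as_matrix().T.round(3).tolist(),"\nq",s["joints"].round(2),"F",s["force"].round(1),"M",s["wrist_torque"].round(2),"g",round(s["grip_width"]*85.4,1))
E
python3 - <<'E'
from plan import *
st()
for pit in (40,):
    th=np.radians(pit);f=np.array([np.cos(psi),np.sin(psi),0]);e=np.cos(th)*f-np.sin(th)*np.array([0,0,1])
    c=leafpt(T,psi,1.69,172,0,6);P=c-60*e
    p,r,_=cur()
    for sg in(1,-1):
        R=tool(e,sg*A[:,1]);print(sg,(r.inv()*R).as_rotvec(),P)
E
```

```text
t 0.3 pos [ 129.8 -508.6  231.1] 
axes x,y,z: [[-0.969, -0.247, -0.0], [-0.0, 0.0, -1.0], [0.247, -0.969, -0.0]] 
q [-1.54  0.31  1.5  -0.    1.33 -0.22] F [ 0.3  0.3 -0.2] M [ 0.01 -0.08  0.01] g 85.3
1 [0.00551023 0.01086534 0.87258467] [487.64201768  39.48163056 352.28281421]
-1 [ 1.32314342 -2.83774793 -0.00835544] [487.64201768  39.48163056 352.28281421]
```

```bash
python3 - <<'E'
from plan import *
p,r,_=cur()
R1=tool(np.array([0,0,-1.]),np.array([-np.sin(.24),np.cos(.24),0]))
P=np.array([400,-20,400.])
# spin in known direction: 25 rows
n=25;out=[]
for k in range(n):
    d=np.round(r.inv().apply(P-p)/(n-k),0); d=np.clip(d,-41,41);w=[0,-.125,0];print(k,d.tolist());p=p+r.apply(d);r=r*Ro.from_rotvec(w)
print(p,r.as_matrix().T.round(3))
E
```

```text
0 [-15.0, -7.0, -16.0]
1 [-17.0, -7.0, -14.0]
2 [-19.0, -7.0, -12.0]
3 [-20.0, -7.0, -10.0]
4 [-21.0, -7.0, -7.0]
5 [-22.0, -7.0, -4.0]
6 [-22.0, -7.0, -1.0]
7 [-22.0, -7.0, 1.0]
8 [-22.0, -7.0, 4.0]
9 [-21.0, -7.0, 7.0]
10 [-20.0, -7.0, 9.0]
11 [-19.0, -7.0, 12.0]
12 [-17.0, -7.0, 14.0]
13 [-16.0, -6.0, 16.0]
14 [-13.0, -7.0, 18.0]
15 [-11.0, -6.0, 20.0]
16 [-8.0, -7.0, 21.0]
17 [-6.0, -6.0, 22.0]
18 [-3.0, -7.0, 22.0]
19 [-0.0, -6.0, 23.0]
20 [2.0, -7.0, 22.0]
21 [5.0, -6.0, 22.0]
22 [8.0, -7.0, 21.0]
23 [11.0, -6.0, 20.0]
24 [13.0, -7.0, 18.0]
[400.35349539 -20.1268207  400.30643984] [[ 0.973  0.231  0.   ]
 [-0.     0.    -1.   ]
 [-0.231  0.973  0.   ]]
```

```bash
python3 -m handwheel '[{"grip":0,"tx":-15,"ty":-7,"tz":-16,"wy":-0.125},{"tx":-17,"ty":-7,"tz":-14,"wy":-0.125},{"tx":-19,"ty":-7,"tz":-12,"wy":-0.125},{"tx":-20,"ty":-7,"tz":-10,"wy":-0.125},{"tx":-21,"ty":-7,"tz":-7,"wy":-0.125},{"tx":-22,"ty":-7,"tz":-4,"wy":-0.125},{"tx":-22,"ty":-7,"tz":-1,"wy":-0.125},{"tx":-22,"ty":-7,"tz":1,"wy":-0.125},{"tx":-22,"ty":-7,"tz":4,"wy":-0.125},{"tx":-21,"ty":-7,"tz":7,"wy":-0.125}]' 30
python3 -m handwheel '[{"grip":0,"tx":-20,"ty":-7,"tz":9,"wy":-0.125},{"tx":-19,"ty":-7,"tz":12,"wy":-0.125},{"tx":-17,"ty":-7,"tz":14,"wy":-0.125},{"tx":-16,"ty":-6,"tz":16,"wy":-0.125},{"tx":-13,"ty":-7,"tz":18,"wy":-0.125},{"tx":-11,"ty":-6,"tz":20,"wy":-0.125},{"tx":-8,"ty":-7,"tz":21,"wy":-0.125},{"tx":-6,"ty":-6,"tz":22,"wy":-0.125},{"tx":-3,"ty":-7,"tz":22,"wy":-0.125},{"tx":0,"ty":-6,"tz":23,"wy":-0.125}]'
python3 -m handwheel '[{"grip":0,"tx":2,"ty":-7,"tz":22,"wy":-0.125},{"tx":5,"ty":-6,"tz":22,"wy":-0.125},{"tx":8,"ty":-7,"tz":21,"wy":-0.125},{"tx":11,"ty":-6,"tz":20,"wy":-0.125},{"tx":13,"ty":-7,"tz":18,"wy":-0.125}]'
python3 -c "
from plan import *
st()
th=np.radians(40);f=np.array([np.cos(psi),np.sin(psi),0]);e=np.cos(th)*f-np.sin(th)*np.array([0,0,1])
c=leafpt(T,psi,1.69,174,0,6);rows(c-40*e,tool(e,-A[:,1]),9)"
```

```text
t 0.3 pos [ 129.8 -508.6  231.1] 
axes x,y,z: [[-0.969, -0.247, -0.0], [-0.0, 0.0, -1.0], [0.247, -0.969, -0.0]] 
q [-1.54  0.31  1.5  -0.    1.33 -0.22] F [ 0.3  0.3 -0.2] M [ 0.01 -0.08  0.01] g 85.3
{'tx': -55.4, 'ty': -12.2, 'tz': -49.2, 'wx': 0.147, 'wy': -0.315, 'wz': -0.001}
{'tx': -67.5, 'ty': -18.0, 'tz': -27.4, 'wx': 0.147, 'wy': -0.315, 'wz': -0.001}
{'tx': -72.2, 'ty': -20.2, 'tz': -2.3, 'wx': 0.147, 'wy': -0.315, 'wz': -0.001}
{'tx': -68.9, 'ty': -18.8, 'tz': 23.1, 'wx': 0.147, 'wy': -0.315, 'wz': -0.001}
{'tx': -58.0, 'ty': -13.7, 'tz': 45.7, 'wx': 0.147, 'wy': -0.315, 'wz': -0.001}
{'tx': -40.7, 'ty': -5.7, 'tz': 62.8, 'wx': 0.147, 'wy': -0.316, 'wz': -0.001}
{'tx': -19.1, 'ty': 4.3, 'tz': 72.4, 'wx': 0.147, 'wy': -0.315, 'wz': -0.001}
{'tx': 4.1, 'ty': 15.1, 'tz': 73.4, 'wx': 0.148, 'wy': -0.316, 'wz': -0.001}
{'tx': 26.2, 'ty': 25.5, 'tz': 65.5, 'wx': 0.147, 'wy': -0.315}invalid input
invalid input
invalid input
Traceback (most recent call last):
  File "plan.py", line 18, in rows
    print("end",p.round(1),"err",(P-p).round(1),((r.inv()*R).magnitude()).round(3))
                                                ^^^^^^^^^^^^^^^^^^^^^^^^^^^^^^^
AttributeError: 'float' object has no attribute 'round'
```

```bash
sed -i 's/((r.inv()\*R).magnitude()).round(3)/round(float((r.inv()*R).magnitude()),3)/; s/print({k:v for k,v in o.items() if v})/print(list(o.values()))/' plan.py
python3 -m handwheel '[{"grip":0,"tx":-15,"ty":-7,"tz":-16,"wx":0,"wy":-0.124,"wz":0}]' 30; python3 -c "
from plan import *
st()"
```

```text
time_s: 0.38
eef_pos: [139.1, -490.5, 236.8]
ee_rot: [0.13, -0.131, 0.696, -0.694]
force: [1.2, -0.4, 0.2]
grip_width: 0.884
t 0.38 pos [ 139.1 -490.5  236.8] 
axes x,y,z: [[-0.932, -0.363, -0.0], [-0.001, 0.002, -1.0], [0.363, -0.932, -0.002]] 
q [-1.52  0.28  1.53 -0.    1.34 -0.32] F [ 1.2 -0.4  0.2] M [ 0.   -0.06 -0.02] g 75.5
```

```bash
python3 -m handwheel '[{"grip":0,"tx":-17,"ty":-7,"tz":-14,"wx":0,"wy":-0.124,"wz":0},{"grip":0,"tx":-19,"ty":-7,"tz":-12,"wx":0,"wy":-0.124,"wz":0},{"grip":0,"tx":-20,"ty":-7,"tz":-10,"wx":0,"wy":-0.124,"wz":0},{"grip":0,"tx":-21,"ty":-7,"tz":-7,"wx":0,"wy":-0.124,"wz":0},{"grip":0,"tx":-22,"ty":-7,"tz":-4,"wx":0,"wy":-0.124,"wz":0},{"grip":0,"tx":-22,"ty":-7,"tz":-1,"wx":0,"wy":-0.124,"wz":0},{"grip":0,"tx":-22,"ty":-7,"tz":1,"wx":0,"wy":-0.124,"wz":0},{"grip":0,"tx":-22,"ty":-7,"tz":4,"wx":0,"wy":-0.124,"wz":0},{"grip":0,"tx":-21,"ty":-7,"tz":7,"wx":0,"wy":-0.124,"wz":0}]' 30
python3 -m handwheel '[{"grip":0,"tx":-20,"ty":-7,"tz":9,"wx":0,"wy":-0.124,"wz":0},{"grip":0,"tx":-19,"ty":-7,"tz":12,"wx":0,"wy":-0.124,"wz":0},{"grip":0,"tx":-17,"ty":-7,"tz":14,"wx":0,"wy":-0.124,"wz":0},{"grip":0,"tx":-16,"ty":-6,"tz":16,"wx":0,"wy":-0.124,"wz":0},{"grip":0,"tx":-13,"ty":-7,"tz":18,"wx":0,"wy":-0.124,"wz":0},{"grip":0,"tx":-11,"ty":-6,"tz":20,"wx":0,"wy":-0.124,"wz":0},{"grip":0,"tx":-8,"ty":-7,"tz":21,"wx":0,"wy":-0.124,"wz":0},{"grip":0,"tx":-6,"ty":-6,"tz":22,"wx":0,"wy":-0.124,"wz":0},{"grip":0,"tx":-3,"ty":-7,"tz":22,"wx":0,"wy":-0.124,"wz":0},{"grip":0,"tx":0,"ty":-6,"tz":23,"wx":0,"wy":-0.124,"wz":0}]'
python3 -c "
from plan import *
st()
th=np.radians(40);f=np.array([np.cos(psi),np.sin(psi),0]);e=np.cos(th)*f-np.sin(th)*np.array([0,0,1])
R1=tool(np.array([0,0,-1.]),-A[:,1])
c=leafpt(T,psi,1.69,174,0,6);rows(c-70*e,tool(e,-A[:,1]),10)"
```

```text
time_s: 1.13
eef_pos: [238.3, -314.0, 301.7]
ee_rot: [-0.481, 0.481, -0.518, 0.518]
force: [-0.8, 0.0, -0.0]
grip_width: -0.0
time_s: 1.97
eef_pos: [350.3, -119.4, 367.8]
ee_rot: [-0.693, 0.693, -0.142, 0.143]
force: [0.5, -1.6, -0.0]
grip_width: 0.0
t 1.97 pos [ 350.3 -119.4  367.8] 
axes x,y,z: [[0.919, -0.395, 0.0], [0.0, -0.0, -1.0], [0.395, 0.919, -0.0]] 
q [-0.65 -0.11  1.62 -0.    1.63 -1.81] F [ 0.5 -1.6 -0. ] M [ 0.    0.01 -0.02] g 0.0
[5.8, 0.7, 19.6, 0.028, -0.06, -0.084]
[6.9, 1.8, 19.2, 0.028, -0.06, -0.084]
[7.8, 2.9, 18.7, 0.028, -0.06, -0.084]
[8.6, 4.2, 18.1, 0.028, -0.06, -0.084]
[9.3, 5.4, 17.4, 0.028, -0.06, -0.084]
[9.8, 6.7, 16.7, 0.028, -0.06, -0.084]
[10.1, 8.0, 15.9, 0.028, -0.06, -0.084]
[10.3, 9.2, 15.0, 0.028, -0.06, -0.084]
[10.4, 10.5, 14.1, 0.029, -0.061, -0.085]
[10.3, 11.9, 13.2, 0.028, -0.06, -0.084]
end [481.   37.9 360.6] err [-0.1 -0.  -0. ] 0.001
```

```bash
python3 -m handwheel '[{"grip":0,"tx":6,"ty":1,"tz":20,"wx":0.028,"wy":-0.06,"wz":-0.084},{"grip":0,"tx":7,"ty":2,"tz":19,"wx":0.028,"wy":-0.06,"wz":-0.084},{"grip":0,"tx":8,"ty":3,"tz":19,"wx":0.028,"wy":-0.06,"wz":-0.084},{"grip":0,"tx":8.5,"ty":4,"tz":18,"wx":0.028,"wy":-0.06,"wz":-0.084},{"grip":0,"tx":9,"ty":5.5,"tz":17.5,"wx":0.028,"wy":-0.06,"wz":-0.084},{"grip":0,"tx":10,"ty":6.5,"tz":16.5,"wx":0.028,"wy":-0.06,"wz":-0.084},{"grip":0,"tx":10,"ty":8,"tz":16,"wx":0.028,"wy":-0.06,"wz":-0.084},{"grip":0,"tx":10.5,"ty":9,"tz":15,"wx":0.028,"wy":-0.06,"wz":-0.084},{"grip":0,"tx":10.5,"ty":10.5,"tz":14,"wx":0.028,"wy":-0.06,"wz":-0.084},{"grip":0,"tx":10.5,"ty":12,"tz":13,"wx":0.028,"wy":-0.06,"wz":-0.084}]' 30
python3 -c "
from plan import *
st()
cams();z(CAM['side'][3],200,70,110,82,7,'pics/s1.png')"
```

```text
time_s: 2.8
eef_pos: [482.5, 36.6, 360.6]
ee_rot: [0.67, -0.602, -0.372, -0.224]
force: [0.8, 1.2, 0.2]
grip_width: -0.002
t 2.8 pos [482.5  36.6 360.6] 
axes x,y,z: [[0.623, 0.148, 0.768], [0.748, 0.175, -0.64], [-0.23, 0.973, -0.002]] 
q [-0.44 -0.28  2.    0.72  0.8  -2.59] F [0.8 1.2 0.2] M [-0.09  0.28  0.06] g -0.2
```

View pics/s1.png

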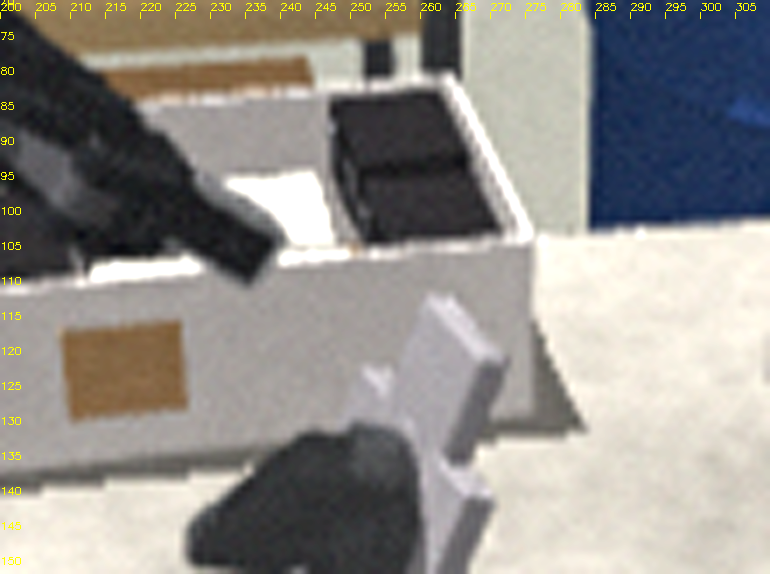

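```bash
cat >> plan.py <<'E'
def pose_leaf(a,r=174,n=6,sg=-1,p0=40,a0=1.69,p1=120):
    pit=np.radians(p1+(p0-p1)*np.clip(a/a0,0,1));f=np.array([np.cos(psi),np.sin(psi),0]);e=np.cos(pit)*f-np.sin(pit)*np.array([0,0,1])
    return leafpt(T,psi,a,r,0,n),tool(e,sg*A[:,1])
def arc(alist,start=None,**k):
    s=start
    if s is None: s=cur()[:2]
    for a in alist: 
        P,R=pose_leaf(a,**k); s=rows1(P,R,s)
def rows1(P,R,s):
    p,r=s
    d=np.round(r.inv().apply(P-p),1); w=np.round((r.inv()*R).as_rotvec(),3);print([*d.tolist(),*w.tolist()])
    return p+r.apply(d),r*Ro.from_rotvec(w)
E
python3 -c "
from plan import *
P,R=pose_leaf(1.72); s=rows(P,R,4)
arc([1.69-.06*i for i in range(1,7)],s)"
```

```text
[-0.1, 15.8, 0.3, 0.001, -0.001, -0.001]
[-0.1, 15.8, 0.3, 0.001, -0.002, -0.001]
[-0.1, 15.8, 0.2, 0.0, -0.001, -0.001]
[-0.0, 15.8, 0.3, 0.001, -0.002, -0.0]
end [528.3  49.4 317.4] err [-0. -0. -0.] 0.0
[4.8, 14.9, -0.0, -0.0, 0.0, 0.049]
[2.9, 10.0, -0.0, -0.0, 0.0, 0.05]
[2.9, 10.1, -0.0, -0.0, 0.0, 0.049]
[2.8, 10.1, -0.0, -0.0, 0.0, 0.05]
[2.6, 10.1, -0.0, -0.0, 0.0, 0.05]
[2.5, 10.1, -0.0, -0.0, 0.0, 0.049]
```

```bash
python3 -m handwheel '[{"grip":0,"tx":0,"ty":16,"tz":0.3,"wx":0,"wy":0,"wz":0},{"grip":0,"tx":0,"ty":16,"tz":0.3,"wx":0,"wy":0,"wz":0},{"grip":0,"tx":0,"ty":16,"tz":0.3,"wx":0,"wy":0,"wz":0},{"grip":0,"tx":0,"ty":15,"tz":0.3,"wx":0,"wy":0,"wz":0},{"grip":0,"tx":5,"ty":15,"tz":0,"wx":0,"wy":0,"wz":0.05},{"grip":0,"tx":3,"ty":10,"tz":0,"wx":0,"wy":0,"wz":0.05},{"grip":0,"tx":3,"ty":10,"tz":0,"wx":0,"wy":0,"wz":0.05},{"grip":0,"tx":3,"ty":10,"tz":0,"wx":0,"wy":0,"wz":0.05},{"grip":0,"tx":2.5,"ty":10,"tz":0,"wx":0,"wy":0,"wz":0.05},{"grip":0,"tx":2.5,"ty":10,"tz":0,"wx":0,"wy":0,"wz":0.05}]' 30
python3 -c "
from plan import *
st()
cams();z(CAM['side'][3],210,70,110,82,7,'pics/s2.png')
arc([1.33-.06*i for i in range(1,11)])"
```

```text
time_s: 3.73
eef_pos: [585.6, 60.6, 286.0]
ee_rot: [0.697, -0.652, -0.273, -0.12]
force: [-3.5, 0.5, 2.2]
grip_width: -0.004
t 3.73 pos [585.6  60.6 286. ] 
axes x,y,z: [[0.822, 0.189, 0.537], [0.523, 0.121, -0.844], [-0.225, 0.974, 0.0]] 
q [-0.19  0.14  1.67  0.3   0.82 -2.14] F [-3.5  0.5  2.2] M [0.19 0.52 0.22] g -0.3
[0.2, 11.6, 2.7, 0.005, -0.009, 0.043]
[2.3, 10.2, -0.0, 0.0, 0.0, 0.049]
[2.3, 10.2, -0.0, 0.0, 0.0, 0.05]
[2.1, 10.3, -0.0, 0.0, 0.0, 0.05]
[2.0, 10.2, -0.0, 0.0, 0.0, 0.049]
[1.9, 10.3, -0.0, 0.0, 0.0, 0.05]
[1.8, 10.3, -0.0, 0.0, 0.0, 0.049]
[1.7, 10.3, -0.0, 0.0, 0.0, 0.05]
[1.6, 10.3, -0.0, 0.0, 0.0, 0.049]
[1.4, 10.3, -0.0, 0.0, 0.0, 0.05]
```

View pics/s2.png

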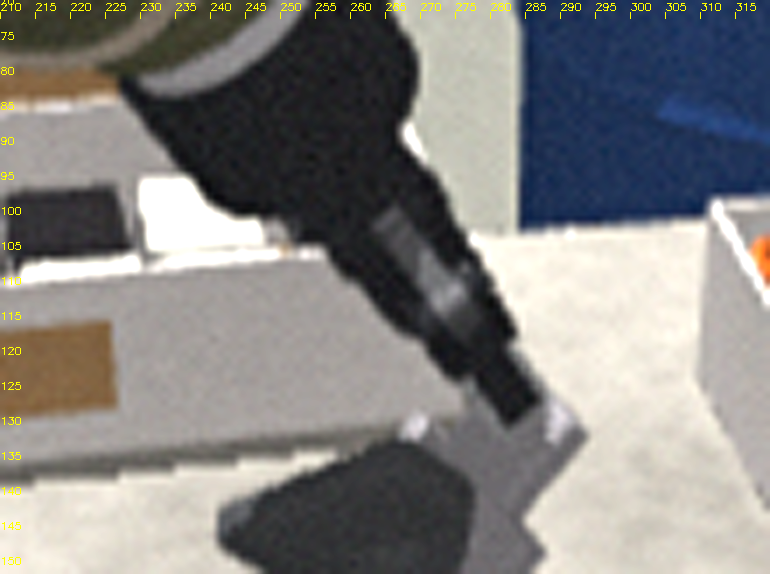

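Fingertip (≈283,130) sits on the tab and the leaf is swinging. Continue the arc.

```bash
python3 -m handwheel '[{"grip":0,"tx":0.5,"ty":11,"tz":2.5,"wx":0.005,"wy":-0.009,"wz":0.045},{"grip":0,"tx":2.3,"ty":10.2,"tz":0,"wx":0,"wy":0,"wz":0.05},{"grip":0,"tx":2.3,"ty":10.2,"tz":0,"wx":0,"wy":0,"wz":0.05},{"grip":0,"tx":2.1,"ty":10.3,"tz":0,"wx":0,"wy":0,"wz":0.05},{"grip":0,"tx":2,"ty":10.2,"tz":0,"wx":0,"wy":0,"wz":0.05},{"grip":0,"tx":1.9,"ty":10.3,"tz":0,"wx":0,"wy":0,"wz":0.05},{"grip":0,"tx":1.8,"ty":10.3,"tz":0,"wx":0,"wy":0,"wz":0.05},{"grip":0,"tx":1.7,"ty":10.3,"tz":0,"wx":0,"wy":0,"wz":0.05},{"grip":0,"tx":1.6,"ty":10.3,"tz":0,"wx":0,"wy":0,"wz":0.05},{"grip":0,"tx":1.4,"ty":10.3,"tz":0,"wx":0,"wy":0,"wz":0.05}]' 30
python3 -c "
from plan import *
st()
cams();z(CAM['side'][3],230,80,110,82,7,'pics/s3.png')
arc([.73-.06*i for i in range(1,11)])"
```

```text
time_s: 4.67
eef_pos: [635.3, 75.3, 196.5]
ee_rot: [0.704, -0.699, -0.11, 0.057]
force: [0.4, 1.0, 2.1]
grip_width: -0.001
t 4.67 pos [635.3  75.3 196.5] 
axes x,y,z: [[0.969, 0.235, 0.076], [0.074, 0.017, -0.997], [-0.235, 0.972, -0.001]] 
q [-0.07  0.55  1.24  0.02  1.28 -1.89] F [0.4 1.  2.1] M [ 0.19 -0.07 -0.05] g -0.1
[2.6, 10.0, -0.1, -0.0, 0.0, 0.044]
[1.2, 10.4, -0.0, -0.0, 0.0, 0.049]
[1.2, 10.3, -0.1, -0.0, 0.0, 0.05]
[1.0, 10.4, 0.0, -0.0, 0.0, 0.049]
[0.9, 10.4, 0.0, -0.0, 0.0, 0.05]
[0.9, 10.4, 0.0, -0.0, 0.0, 0.05]
[0.7, 10.5, 0.0, -0.0, 0.0, 0.049]
[0.6, 10.4, 0.0, -0.0, 0.0, 0.05]
[0.5, 10.4, 0.0, -0.0, 0.001, 0.049]
[0.4, 10.5, 0.0, -0.0, -0.0, 0.05]
```

View pics/s3.png

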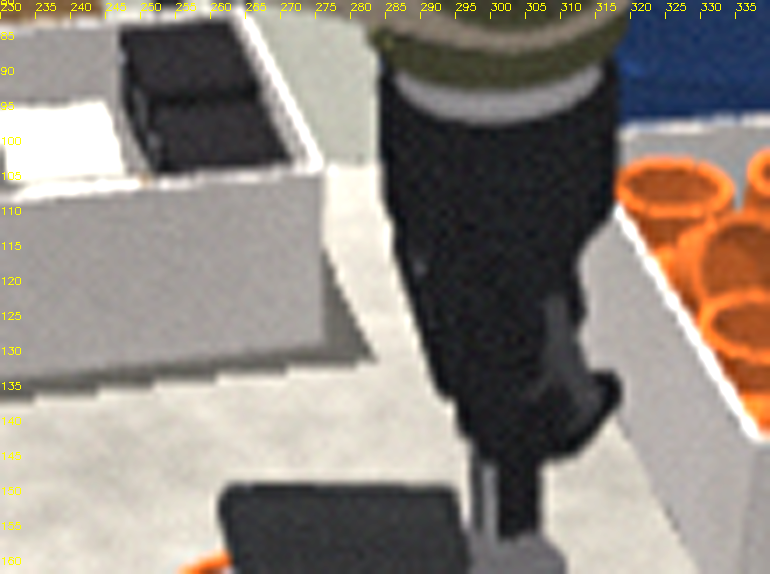

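```bash
python3 -m handwheel '[{"grip":0,"tx":2.4,"ty":10,"tz":0,"wx":0,"wy":0,"wz":0.045},{"grip":0,"tx":1.2,"ty":10.4,"tz":0,"wx":0,"wy":0,"wz":0.05},{"grip":0,"tx":1.2,"ty":10.4,"tz":0,"wx":0,"wy":0,"wz":0.05},{"grip":0,"tx":1,"ty":10.4,"tz":0,"wx":0,"wy":0,"wz":0.05},{"grip":0,"tx":0.9,"ty":10.4,"tz":0,"wx":0,"wy":0,"wz":0.05},{"grip":0,"tx":0.9,"ty":10.4,"tz":0,"wx":0,"wy":0,"wz":0.05},{"grip":0,"tx":0.7,"ty":10.4,"tz":0,"wx":0,"wy":0,"wz":0.05},{"grip":0,"tx":0.6,"ty":10.4,"tz":0,"wx":0,"wy":0,"wz":0.05},{"grip":0,"tx":0.5,"ty":10.4,"tz":0,"wx":0,"wy":0,"wz":0.05}]' 30
python3 -c "
from plan import *
st()
p=cur()[0]; print('jig', A.T@(p-T))
cams();z(CAM['side'][3],220,100,110,82,7,'pics/s4.png');z(CAM['top'][3],220,170,110,82,7,'pics/t4.png')
arc([.19-.06*i for i in range(1,6)])"
```

```text
time_s: 5.52
eef_pos: [633.7, 74.9, 104.3]
ee_rot: [-0.675, 0.706, -0.045, -0.211]
force: [2.1, 0.8, 0.7]
grip_width: -0.0
t 5.52 pos [633.7  74.9 104.3] 
axes x,y,z: [[0.907, 0.22, -0.359], [-0.348, -0.086, -0.933], [-0.237, 0.972, -0.001]] 
q [-0.03  0.9   0.91 -0.1   1.68 -1.83] F [2.1 0.8 0.7] M [ 0.05 -0.33  0.02] g -0.0
jig [-53.66555708   0.05396904  48.89400068]
[1.0, 10.1, -0.4, -0.0, 0.001, 0.045]
[0.3, 10.4, 0.0, -0.0, 0.0, 0.05]
[0.2, 10.5, 0.0, -0.0, 0.0, 0.049]
[0.1, 10.4, 0.0, -0.0, 0.0, 0.009]
[-0.5, 10.4, 0.0, -0.0, 0.0, -0.0]
```

View pics/s4.png

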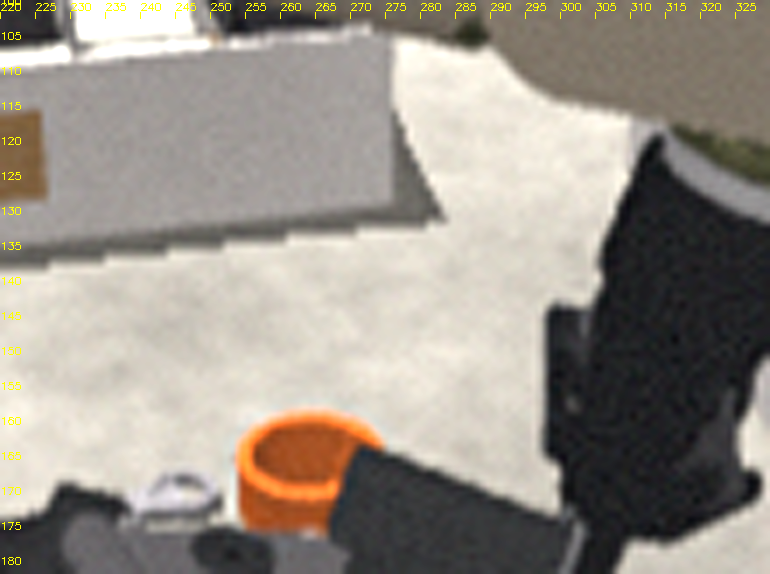

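View pics/t4.png

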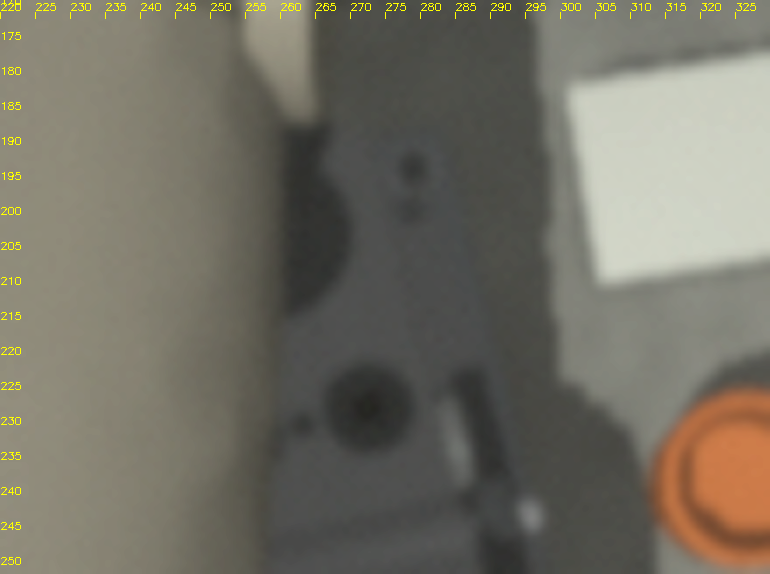

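```bash
python3 -m handwheel '[{"grip":0,"tx":3,"ty":10,"tz":-0.4,"wx":0,"wy":0,"wz":0.045},{"grip":0,"tx":1.5,"ty":10.4,"tz":0,"wx":0,"wy":0,"wz":0.04},{"grip":0,"tx":0.3,"ty":8,"tz":0,"wx":0,"wy":0,"wz":0.04},{"grip":0,"tx":0,"ty":3,"tz":0,"wx":0,"wy":0,"wz":0},{"grip":0,"tx":0,"ty":2,"tz":0,"wx":0,"wy":0,"wz":0},{"grip":0,"tx":0,"ty":2,"tz":0,"wx":0,"wy":0,"wz":0}]' 30
python3 -c "
from plan import *
st()
p=cur()[0]; print('jig', A.T@(p-T))
cams();z(CAM['side'][3],220,150,110,82,7,'pics/s5.png')"
```

```text
time_s: 6.12
eef_pos: [624.3, 72.4, 70.7]
ee_rot: [-0.66, 0.702, -0.088, -0.252]
force: [7.5, -0.0, 12.1]
grip_width: 0.003
t 6.12 pos [624.3  72.4  70.7] 
axes x,y,z: [[0.858, 0.209, -0.47], [-0.456, -0.112, -0.883], [-0.238, 0.971, -0.001]] 
q [-0.02  0.99  0.86 -0.12  1.77 -1.83] F [ 7.5 -0.  12.1] M [-0.39 -0.21  0.28] g 0.3
jig [-62.00009872   0.17729724  14.90259787]
```

View pics/s5.png

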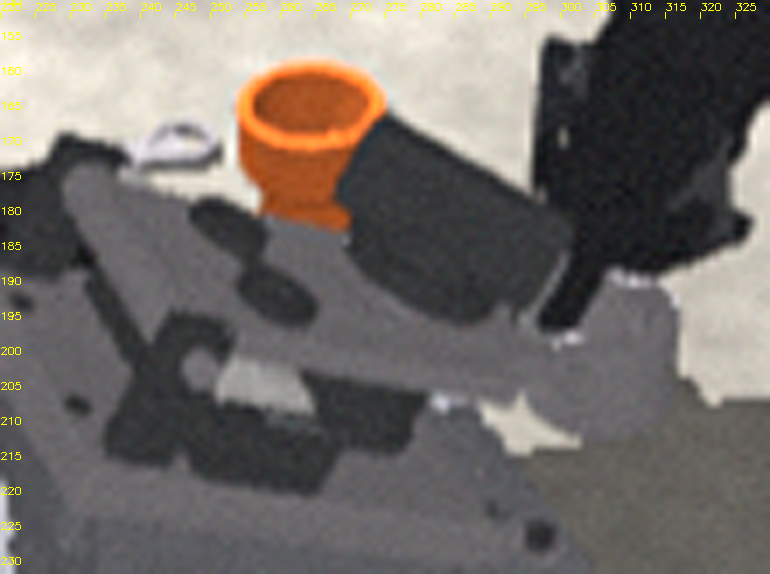

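```bash
python3 -m handwheel '[{"grip":0,"tx":0,"ty":2,"tz":0,"wx":0,"wy":0,"wz":0},{"grip":0,"tx":0,"ty":1,"tz":0,"wx":0,"wy":0,"wz":0},{"grip":0,"tx":0,"ty":0,"tz":0,"wx":0,"wy":0,"wz":0}]' 30
python3 -c "
from plan import *
st()
p=cur()[0]; print('jig', A.T@(p-T))"
```

```text
time_s: 6.47
eef_pos: [624.3, 72.4, 70.7]
ee_rot: [-0.66, 0.703, -0.086, -0.25]
force: [7.9, 0.5, 18.0]
grip_width: 0.0
t 6.47 pos [624.3  72.4  70.7] 
axes x,y,z: [[0.86, 0.21, -0.466], [-0.452, -0.113, -0.885], [-0.238, 0.971, -0.002]] 
q [-0.02  0.99  0.86 -0.12  1.76 -1.83] F [ 7.9  0.5 18. ] M [-0.34  0.06  0.17] g 0.0
jig [-62.01854374   0.17158436  14.86057568]
```

```bash
python3 -m handwheel '[{"grip":0,"tx":0,"ty":-20,"tz":0,"wx":0,"wy":0,"wz":0},{"grip":0,"tx":0,"ty":-30,"tz":0,"wx":0,"wy":0,"wz":0},{"grip":0,"tx":0,"ty":-30,"tz":0,"wx":0,"wy":0,"wz":0},{"grip":0,"tx":-5,"ty":-30,"tz":-30,"wx":0,"wy":0,"wz":0},{"grip":0,"tx":0,"ty":0,"tz":-35,"wx":0,"wy":0,"wz":0},{"grip":0,"tx":0,"ty":0,"tz":-35,"wx":0,"wy":0,"wz":0},{"grip":0,"tx":0,"ty":0,"tz":-35,"wx":0,"wy":0,"wz":0},{"grip":0,"tx":0,"ty":0,"tz":-35,"wx":0,"wy":0,"wz":0}]' 30
python3 -c "
from plan import *
st()
p=cur()[0]; print('jig', A.T@(p-T))
cams();z(CAM['side'][3],220,150,110,82,7,'pics/s6.png');z(CAM['top'][3],215,170,110,82,7,'pics/t6.png',1.8)"
```

```text
time_s: 7.13
eef_pos: [697.5, -81.2, 158.7]
ee_rot: [-0.66, 0.7, -0.09, -0.256]
force: [0.8, -0.5, -1.6]
grip_width: -0.001
t 7.13 pos [697.5 -81.2 158.7] 
axes x,y,z: [[0.853, 0.212, -0.477], [-0.464, -0.111, -0.879], [-0.239, 0.971, 0.003]] 
q [-0.21  1.21  0.19 -0.25  2.18 -2.12] F [ 0.8 -0.5 -1.6] M [ 0.04 -0.25  0.02] g -0.0
jig [-48.27623965 166.76987229 108.60717248]
```

View pics/s6.png

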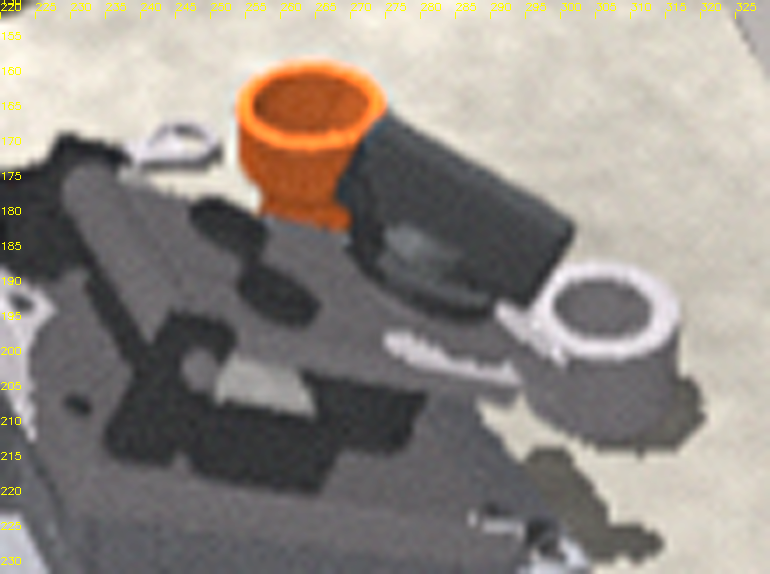

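View pics/t6.png

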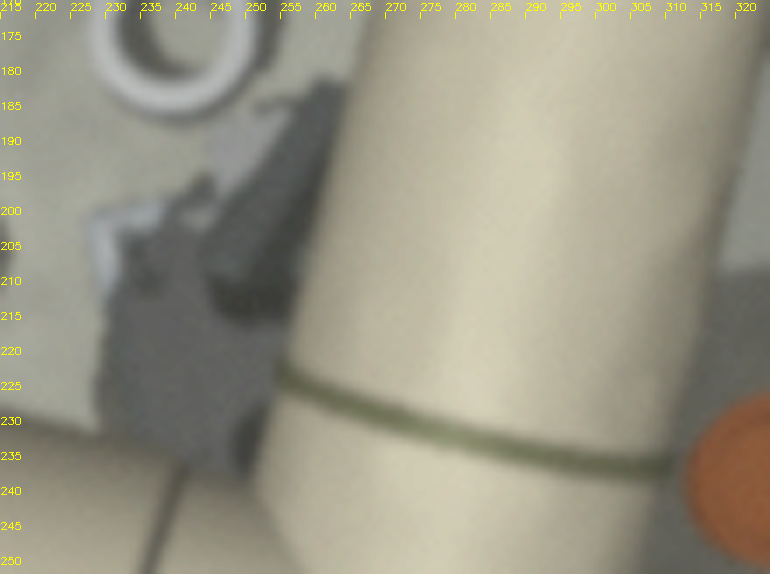

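```bash
python3 -c "
from h import *
b=cv2.imread('pics/side0.png');cams()
z(CAM['side'][3],263,158,45,42,16,'pics/s6b.png',2.2)"
```

```text
(no output)
```

View pics/s6b.png

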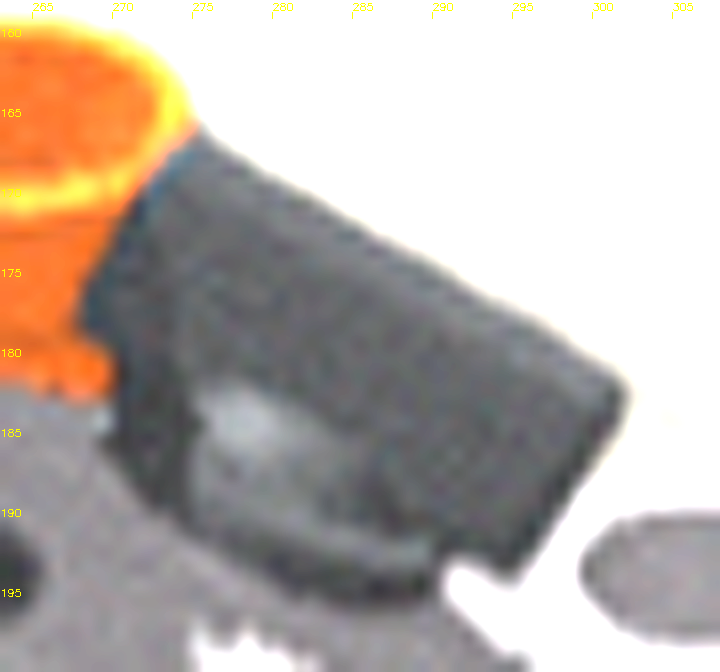

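```bash
cat >> h.py <<'E'
def ray_plane(n,u,v,T,psi,zj):
    K,R,t=CAM[n][:3];c=-R.T@t;d=R.T@np.linalg.solve(K,[u,v,1]);A=axes(psi)
    q=A.T@(c-T);e=A.T@d;return q+e*(zj-q[2])/e[2]
E
python3 -c "
from plan import *
cams()
for h in (8,11,14):
  for e in [((274.9,166.3),(301.3,181.3)),((272.8,170),(300,183.5)),((269,178),(295,194))]:
    zj=62+h if e[0][1]<175 else 24+h
    a,b=[ray_plane('side',u,v,T,psi,zj) for u,v in e]
    d=a-b;print(h,a.round(1),b.round(1),'mid',((a+b)/2).round(1),np.hypot(*d[:2]).round(1),'turn',np.arctan2(-d[1],d[0]).round(3))
def wingc(th,h,n):
  x=np.array([np.cos(th),-np.sin(th),0]);y=np.array([np.sin(th),np.cos(th),0])
  for sx,sy,sz in [(1,1,1),(1,-1,1),(-1,-1,1),(-1,1,1),(1,1,-1),(-1,1,-1)]:
    print(n,(sx,sy,sz),proj(n,T+A@(np.array([0,0,43+h])+42*sx*x+9*sy*y+19*sz*np.array([0,0,1]))).round(1)+.5)
for th in (.7,.9): wingc(th,11,'side')
wingc(.9,11,'top')
"
```

```text
8 [ 25.1 -29.4  70. ] [-36.   16.9  70. ] mid [-5.4 -6.2 70. ] 76.7 turn 0.648
8 [43.9 -5.1 70. ] [-23.4  30.9  70. ] mid [10.2 12.9 70. ] 76.3 turn 0.491
8 [ 19.8 -33.6  32. ] [-37.7  19.8  32. ] mid [-8.9 -6.9 32. ] 78.5 turn 0.749
11 [ 30.2 -22.8  73. ] [-30.3  23.1  73. ] mid [-0.1  0.2 73. ] 76.0 turn 0.648
11 [48.8  1.3 73. ] [-17.9  36.9  73. ] mid [15.5 19.1 73. ] 75.6 turn 0.491
11 [ 24.4 -27.6  35. ] [-32.6  25.4  35. ] mid [-4.1 -1.1 35. ] 77.8 turn 0.749
14 [ 35.3 -16.2  76. ] [-24.7  29.3  76. ] mid [ 5.3  6.6 76. ] 75.3 turn 0.648
14 [53.7  7.7 76. ] [-12.3  43.   76. ] mid [20.7 25.3 76. ] 74.9 turn 0.491
14 [ 29.1 -21.6  38. ] [-27.5  30.9  38. ] mid [ 0.8  4.6 38. ] 77.2 turn 0.749
side (1, 1, 1) [273.4 166.7]
side (1, -1, 1) [274.9 164.7]
side (-1, -1, 1) [303.5 181.7]
side (-1, 1, 1) [302.5 184. ]
side (1, 1, -1) [266.4 179.1]
side (-1, 1, -1) [295.1 196.1]
side (1, 1, 1) [273.7 165.6]
side (1, -1, 1) [276.4 164.4]
side (-1, -1, 1) [303.4 183. ]
side (-1, 1, 1) [301.1 184.5]
side (1, 1, -1) [266.8 177.9]
side (-1, 1, -1) [293.7 196.6]
top (1, 1, 1) [245.7 208. ]
top (1, -1, 1) [239.9 204.1]
top (-1, -1, 1) [264.1 180.3]
top (-1, 1, 1) [269.9 184. ]
top (1, 1, -1) [248.1 217.2]
top (-1, 1, -1) [271.6 193.5]
```

```bash
python3 -m handwheel '[{"grip":50,"tx":-30,"ty":7,"tz":-8,"wx":0,"wy":0,"wz":0},{"grip":50,"tx":-30,"ty":7,"tz":-8,"wx":0,"wy":0,"wz":0},{"grip":50,"tx":-30,"ty":7,"tz":-8,"wx":0,"wy":0,"wz":0},{"grip":50,"tx":-30,"ty":7,"tz":-8,"wx":0,"wy":0,"wz":0},{"grip":50,"tx":-30,"ty":7,"tz":-8,"wx":0,"wy":0,"wz":0},{"grip":50,"tx":-30,"ty":7,"tz":-8,"wx":0,"wy":0,"wz":0},{"grip":50,"tx":-30,"ty":7,"tz":-8,"wx":0,"wy":0,"wz":0},{"grip":50,"tx":-30,"ty":7,"tz":-8,"wx":0,"wy":0,"wz":0}]' 30
python3 -c "
from plan import *
st()
cams();z(CAM['top'][3],220,170,80,80,9,'pics/t7.png',2.2)"
```

```text
time_s: 8.1
eef_pos: [496.6, -191.9, 224.1]
ee_rot: [-0.659, 0.703, -0.086, -0.253]
force: [0.5, -0.3, -0.0]
grip_width: 0.584
t 8.1 pos [ 496.6 -191.9  224.1] 
axes x,y,z: [[0.858, 0.212, -0.469], [-0.454, -0.115, -0.883], [-0.241, 0.97, -0.003]] 
q [-0.44  0.58  1.19 -0.31  1.75 -2.25] F [ 0.5 -0.3 -0. ] M [ 0.02 -0.2   0.04] g 49.9
```

View pics/t7.png

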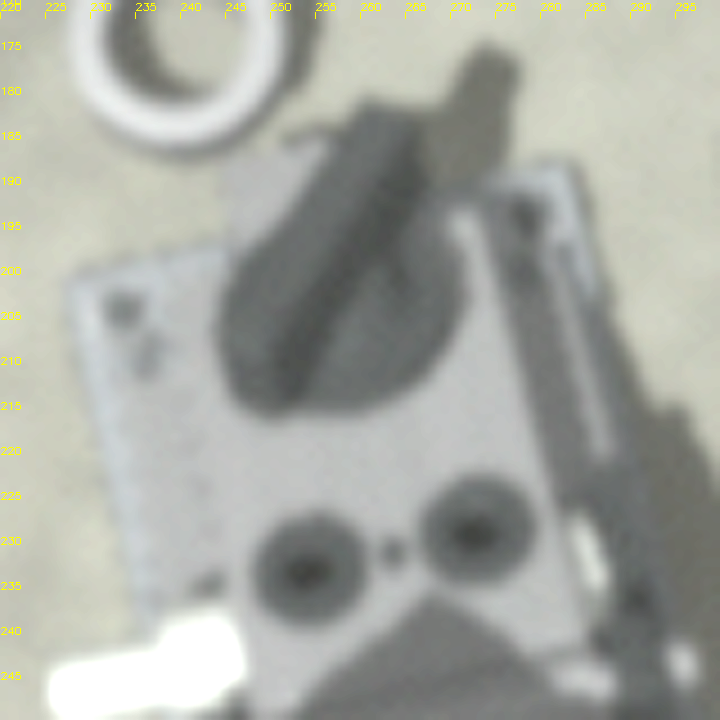

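```bash
python3 -c "
from plan import *
cams()
for e in [((247,199),(259.5,183)),((251,206),(265.5,185))]:
    a,b=[ray_plane('top',u-.5,v-.5,T,psi,73) for u,v in e]
    d=a-b;print(a.round(1),b.round(1),np.hypot(*d[:2]).round(1),'turn',np.arctan2(-d[1],d[0]).round(3))
for th in (.5,.6,.7):
  x=np.array([np.cos(th),-np.sin(th),0]);y=np.array([np.sin(th),np.cos(th),0])
  for sx,sy,sz in [(1,1,1),(1,-1,1),(-1,-1,1),(-1,1,1),(1,1,-1),(-1,1,-1)]:
    X=T+A@(np.array([0,0,54])+42*sx*x+9*sy*y+19*sz*np.array([0,0,1]))
    print(th,(sx,sy,sz),proj('top',X).round(1)+.5,proj('side',X).round(1)+.5)
print(proj('top',T+A@[0,0,14+10]))
g=cv2.cvtColor(CAM['top'][3],cv2.COLOR_BGR2GRAY);print(g[180:216:2,240:274:2])
"
```

```text
[  9.3 -20.4  73. ] [-28.3  15.5  73. ] 52.0 turn 0.762
[ 30.8 -14.7  73. ] [-18.9  28.   73. ] 65.5 turn 0.709
0.5 (1, 1, 1) [252.8 209.4] [273.6 168.2]
0.5 (1, -1, 1) [245.3 207.9] [273.8 165.5]
0.5 (-1, -1, 1) [257.2 179.1] [303.1 180.2]
0.5 (-1, 1, 1) [264.5 180.5] [303.3 183.1]
0.5 (1, 1, -1) [255.  218.6] [266.5 180.6]
0.5 (-1, 1, -1) [266.3 190.1] [295.9 195.1]
0.6 (1, 1, 1) [250.9 209.3] [273.4 167.4]
0.6 (1, -1, 1) [243.8 207.1] [274.3 165.1]
0.6 (-1, -1, 1) [259.  179.2] [303.4 181. ]
0.6 (-1, 1, 1) [266.  181.2] [303.  183.6]
0.6 (1, 1, -1) [253.2 218.5] [266.4 179.8]
0.6 (-1, 1, -1) [267.8 190.7] [295.6 195.6]
0.7 (1, 1, 1) [249.1 209. ] [273.4 166.7]
0.7 (1, -1, 1) [242.3 206.2] [274.9 164.7]
0.7 (-1, -1, 1) [260.8 179.4] [303.5 181.7]
0.7 (-1, 1, 1) [267.4 182. ] [302.5 184. ]
0.7 (1, 1, -1) [251.4 218.2] [266.4 179.1]
0.7 (-1, 1, -1) [269.2 191.6] [295.1 196.1]
[257.2282664 205.4409724]
[[ 58  71  87  98  90  60  68  83  88  86  78  80  84  84  80  57  49]
 [ 91  96 100  91  66  68  83  84  83  74  52  51  56  56  55  50  49]
 [ 99  95  83  63  65  78  72  65  59  51  
[... 393 characters left out ...]
 78  77  68  51  45  44  43  36  33  32  38  44  50  68  78]
 [ 83  83  80  63  47  44  45  45  39  33  34  35  38  43  46  54  76]
 [ 86  81  77  53  43  46  45  41  35  33  38  39  36  42  44  50  74]
 [ 82  82  66  44  43  44  42  36  33  34  42  41  37  42  43  47  70]
 [ 81  81  59  44  44  45  40  33  34  41  46  43  40  44  42  48  74]
 [ 82  79  56  46  45  43  35  33  35  47  45  43  43  44  41  57  81]
 [ 81  79  57  46  45  39  34  32  40  49  46  44  44  42  45  71  83]
 [ 83  83  64  43  43  38  32  35  44  47  45  44  43  44  64  81  84]
 [ 83  83  73  46  41  37  33  38  45  46  45  45  45  59  79  84  83]
 [ 80  84  81  58  45  41  38  44  47  47  47  55  68  80  85  85  84]]
```

```bash
cat >> plan.py <<'E'
def wingpose(th,zj,dx=0,dy=0):
    return T+A@np.array([dx,dy,zj]),tool(-A[:,2],-A@np.array([np.sin(th),np.cos(th),0]))
def wingstate():
    p,r,s=cur();q=A.T@(p-T);zt=-A.T@r.as_matrix()[:,2];print("jig TCP",q.round(1),"tool turn",np.arctan2(zt[0],zt[1]).round(3),"tilt",np.arccos(-(r.as_matrix()[:,1]@A[:,2])).round(3),"F",(A.T@s["force"]).round(1),"M",(A.T@s["wrist_torque"]).round(2),"g",round(s["grip_width"]*85.4,1),"j6",s["joints"][5].round(2),"t",round(s["time_s"],2))
E
python3 -c "
from plan import *
P,R=wingpose(.68,108);rows(P,R,10)"
```

```text
[17.7, -4.8, 22.7, -0.001, 0.068, 0.004]
[16.1, -4.8, 23.8, -0.001, 0.068, 0.004]
[14.4, -4.9, 24.8, -0.001, 0.068, 0.004]
[12.7, -5.0, 25.8, -0.001, 0.068, 0.004]
[10.9, -5.1, 26.6, -0.001, 0.068, 0.003]
[9.1, -5.2, 27.2, -0.001, 0.068, 0.004]
[7.2, -5.2, 27.8, -0.0, 0.069, 0.003]
[5.2, -5.2, 28.2, -0.001, 0.068, 0.004]
[3.3, -5.3, 28.5, -0.0, 0.069, 0.003]
[1.3, -5.2, 28.7, -0.001, 0.068, 0.004]
end [617.3  70.9 182.3] err [-0.   0.   0.1] 0.001
```

```bash
python3 -m handwheel '[{"grip":50,"tx":18,"ty":-5,"tz":23,"wx":0,"wy":0.068,"wz":0.004},{"grip":50,"tx":16,"ty":-5,"tz":24,"wx":0,"wy":0.068,"wz":0.004},{"grip":50,"tx":14.5,"ty":-5,"tz":25,"wx":0,"wy":0.068,"wz":0.004},{"grip":50,"tx":12.5,"ty":-5,"tz":26,"wx":0,"wy":0.068,"wz":0.004},{"grip":50,"tx":11,"ty":-5,"tz":26.5,"wx":0,"wy":0.068,"wz":0.004},{"grip":50,"tx":9,"ty":-5,"tz":27,"wx":0,"wy":0.068,"wz":0.004},{"grip":50,"tx":7,"ty":-5,"tz":28,"wx":0,"wy":0.068,"wz":0.004},{"grip":50,"tx":5,"ty":-5,"tz":28,"wx":0,"wy":0.068,"wz":0.004},{"grip":50,"tx":3.5,"ty":-5,"tz":28,"wx":0,"wy":0.068,"wz":0.004},{"grip":50,"tx":1.5,"ty":-5,"tz":28,"wx":0,"wy":0.068,"wz":0.004},{"grip":50,"tx":0,"ty":0,"tz":0,"wx":0,"wy":0,"wz":0}]' 30 || true
python3 -c "
from plan import *
st();wingstate()"
```

```text
t 8.3 pos [ 498.  -191.9  223.9] 
axes x,y,z: [[0.858, 0.211, -0.468], [-0.454, -0.115, -0.884], [-0.24, 0.971, -0.003]] 
q [-0.44  0.59  1.19 -0.31  1.75 -2.25] F [0.9 0.7 0.4] M [ 0.06 -0.22 -0.  ] g 49.9
jig TCP [174.8 227.3  55.1] tool turn -0.002 tilt 0.037 F [-0.7 -0.4  0.9] M [-0.01  0.23  0.  ] g 49.9 j6 -2.25 t 8.3invalid input
```

11 rows was refused; resend 10.

```bash
python3 -m handwheel '[{"grip":50,"tx":18,"ty":-5,"tz":23,"wx":0,"wy":0.068,"wz":0.004},{"grip":50,"tx":16,"ty":-5,"tz":24,"wx":0,"wy":0.068,"wz":0.004},{"grip":50,"tx":14.5,"ty":-5,"tz":25,"wx":0,"wy":0.068,"wz":0.004},{"grip":50,"tx":12.5,"ty":-5,"tz":26,"wx":0,"wy":0.068,"wz":0.004},{"grip":50,"tx":11,"ty":-5,"tz":26.5,"wx":0,"wy":0.068,"wz":0.004},{"grip":50,"tx":9,"ty":-5,"tz":27,"wx":0,"wy":0.068,"wz":0.004},{"grip":50,"tx":7,"ty":-5,"tz":28,"wx":0,"wy":0.068,"wz":0.004},{"grip":50,"tx":5,"ty":-5,"tz":28,"wx":0,"wy":0.068,"wz":0.004},{"grip":50,"tx":3.5,"ty":-5,"tz":28,"wx":0,"wy":0.068,"wz":0.004},{"grip":50,"tx":1.5,"ty":-5,"tz":28,"wx":0,"wy":0.068,"wz":0.004}]' 30
python3 -m handwheel '[{"grip":50,"tx":0,"ty":0,"tz":0,"wx":0,"wy":0,"wz":0}]'
python3 -c "
from plan import *
st();wingstate()
P,R=wingpose(.68,75);s=rows(P,R,3);P,R=wingpose(.68,42);rows(P,R,3,start=s)"
```

```text
time_s: 9.13
eef_pos: [617.3, 72.7, 180.9]
ee_rot: [-0.587, 0.745, -0.316, -0.016]
force: [0.2, 0.1, 0.6]
grip_width: 0.584
time_s: 9.22
eef_pos: [617.5, 75.6, 179.1]
ee_rot: [-0.587, 0.745, -0.315, -0.018]
force: [-0.4, -0.5, 0.4]
grip_width: 0.586
t 9.22 pos [617.5  75.6 179.1] 
axes x,y,z: [[0.8, -0.448, -0.398], [-0.492, -0.111, -0.864], [0.343, 0.887, -0.309]] 
q [-0.02  0.91  0.73 -0.13  2.01 -1.17] F [-0.4 -0.5  0.4] M [ 0.13 -0.28 -0.04] g 50.0
jig TCP [ -2.7  -4.5 105.9] tool turn 0.674 tilt 0.009 F [0.6 0.4 0.1] M [-0.07  0.3  -0.  ] g 50.0 j6 -1.17 t 9.22
[0.3, 10.3, -1.8, -0.001, 0.002, -0.003]
[0.3, 10.3, -1.8, -0.001, 0.002, -0.003]
[0.3, 10.3, -1.7, -0.001, 0.002, -0.003]
end [601.2  67.  153.7] err [0. 0. 0.] 0.001
[-0.0, 11.0, -0.0, -0.0, -0.0, 0.0]
[-0.0, 11.0, -0.0, -0.0, -0.0, 0.0]
[-0.0, 11.0, -0.0, -0.0, -0.0, 0.0]
end [585.2  63.2 125.1] err [-0. -0.  0.] 0.001
```

```bash
python3 -m handwheel '[{"grip":50,"tx":0.3,"ty":10,"tz":-1.8,"wx":0,"wy":0.002,"wz":-0.003},{"grip":50,"tx":0.3,"ty":10,"tz":-1.8,"wx":0,"wy":0.002,"wz":-0.003},{"grip":50,"tx":0.3,"ty":10,"tz":-1.8,"wx":0,"wy":0.002,"wz":-0.003},{"grip":50,"tx":0,"ty":10,"tz":0,"wx":0,"wy":0,"wz":0},{"grip":50,"tx":0,"ty":0,"tz":0,"wx":0,"wy":0,"wz":0}]' 30
python3 -c "
from plan import *
wingstate()
cams();z(CAM['side'][3],235,110,100,85,8,'pics/s8.png',1.8)"
```

```text
time_s: 9.63
eef_pos: [595.2, 60.8, 146.6]
ee_rot: [-0.587, 0.746, -0.315, -0.014]
force: [1.0, 0.7, -0.1]
grip_width: 0.585
jig TCP [ 2.8  4.6 65.2] tool turn 0.682 tilt 0.004 F [-1.1 -0.5  0.5] M [-0.02  0.18  0.01] g 50.0 j6 -1.17 t 9.63
```

View pics/s8.png

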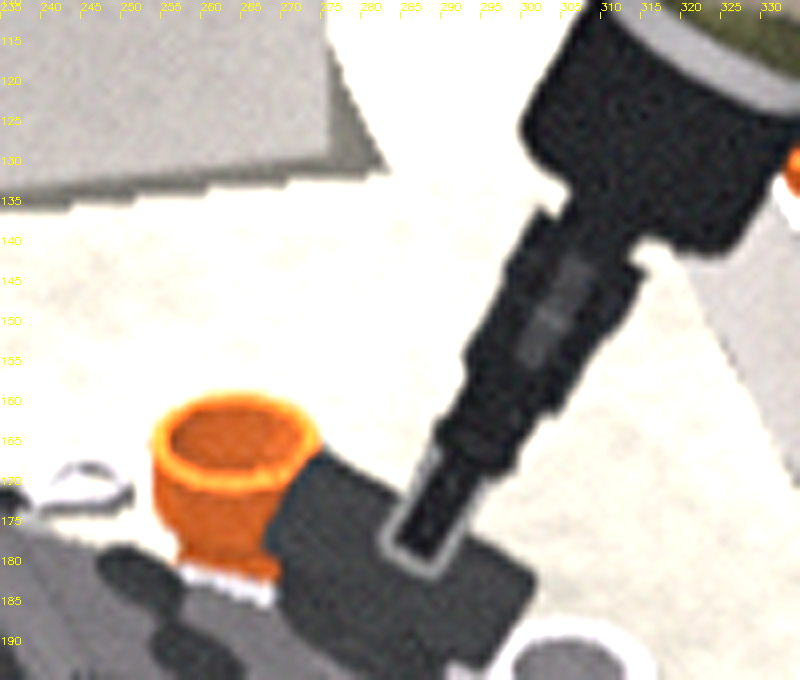

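```bash
python3 -m handwheel '[{"grip":50,"tx":0,"ty":5,"tz":2.7,"wx":0,"wy":0,"wz":0},{"grip":50,"tx":0,"ty":5,"tz":2.6,"wx":0,"wy":0,"wz":0},{"grip":50,"tx":0,"ty":0,"tz":0,"wx":0,"wy":0,"wz":0},{"grip":50,"tx":0,"ty":0,"tz":0,"wx":0,"wy":0,"wz":0}]' 30
python3 -c "
from plan import *
wingstate()
P,R=wingpose(.68,42);rows(P,R,2)"
```

```text
time_s: 10.07
eef_pos: [593.0, 63.6, 137.8]
ee_rot: [-0.587, 0.746, -0.315, -0.012]
force: [0.7, -0.0, 0.4]
grip_width: 0.585
jig TCP [-0.4  1.4 56.8] tool turn 0.683 tilt 0.005 F [-0.4  0.2  0.7] M [ 0.02  0.2  -0.04] g 49.9 j6 -1.16 t 10.07
[-0.6, 7.4, 0.4, -0.003, -0.002, 0.0]
[-0.6, 7.4, 0.4, -0.002, -0.001, 0.0]
end [585.2  63.1 125.2] err [0. 0. 0.] 0.001
```

```bash
python3 -m handwheel '[{"grip":50,"tx":-0.5,"ty":8,"tz":0.4,"wx":0,"wy":0,"wz":0},{"grip":50,"tx":-0.5,"ty":7,"tz":0.4,"wx":0,"wy":0,"wz":0},{"grip":50,"tx":0,"ty":0,"tz":0,"wx":0,"wy":0,"wz":0},{"grip":50,"tx":0,"ty":0,"tz":0,"wx":0,"wy":0,"wz":0}]' 30
python3 -c "
from plan import *
wingstate()
cams();z(CAM['side'][3],245,140,80,60,10,'pics/s9.png',1.8)"
```

```text
time_s: 10.4
eef_pos: [585.2, 62.7, 125.2]
ee_rot: [-0.587, 0.746, -0.315, -0.012]
force: [0.3, -0.7, -0.1]
grip_width: 0.587
jig TCP [ 0.1  0.4 42. ] tool turn 0.684 tilt 0.006 F [-0.2  0.7 -0. ] M [0.02 0.27 0.02] g 50.1 j6 -1.16 t 10.4
```

View pics/s9.png

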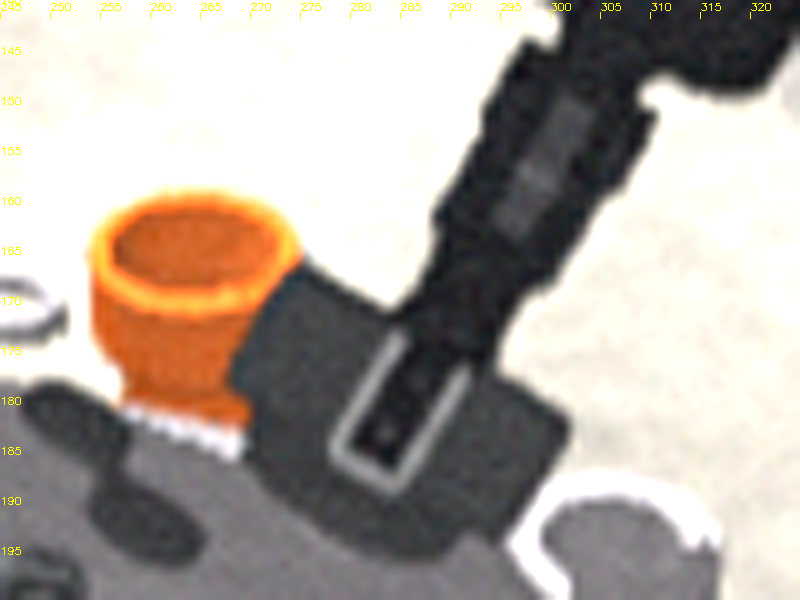

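```bash
python3 -m handwheel '[{"grip":10,"tx":0,"ty":0,"tz":0,"wx":0,"wy":0,"wz":0},{"grip":10,"tx":0,"ty":0,"tz":0,"wx":0,"wy":0,"wz":0},{"grip":10,"tx":0,"ty":0,"tz":0,"wx":0,"wy":0,"wz":0},{"grip":10,"tx":0,"ty":0,"tz":0,"wx":0,"wy":0,"wz":0},{"grip":10,"tx":0,"ty":0,"tz":0,"wx":0,"wy":0,"wz":0},{"grip":10,"tx":0,"ty":0,"tz":0,"wx":0,"wy":0,"wz":0}]' 25
python3 -c "
from plan import *
wingstate()"
```

```text
time_s: 11.0
eef_pos: [585.6, 63.0, 125.4]
ee_rot: [-0.587, 0.746, -0.314, -0.012]
force: [3.5, 3.0, 0.7]
grip_width: 0.206
jig TCP [-0.2  0.2 42.3] tool turn 0.684 tilt 0.007 F [-3.2 -2.   2.6] M [-0.19  0.61  0.03] g 17.6 j6 -1.16 t 11.0
```

```bash
python3 -m handwheel '[{"grip":10,"tx":0,"ty":-0.2,"tz":0,"wx":0,"wy":-0.11,"wz":0},{"grip":10,"tx":0,"ty":-0.2,"tz":0,"wx":0,"wy":-0.11,"wz":0},{"grip":10,"tx":0,"ty":-0.2,"tz":0,"wx":0,"wy":-0.11,"wz":0},{"grip":10,"tx":0,"ty":-0.2,"tz":0,"wx":0,"wy":-0.11,"wz":0},{"grip":10,"tx":0,"ty":-0.2,"tz":0,"wx":0,"wy":-0.11,"wz":0},{"grip":10,"tx":0,"ty":-0.2,"tz":0,"wx":0,"wy":-0.11,"wz":0}]' 25
python3 -c "
from plan import *
wingstate()"
```

```text
time_s: 11.5
eef_pos: [585.9, 63.5, 125.8]
ee_rot: [-0.658, 0.701, -0.106, -0.255]
force: [1.1, 4.4, -3.5]
grip_width: 0.206
jig TCP [-0.3 -0.2 42.9] tool turn 0.018 tilt 0.006 F [-3.6 -4.  -2. ] M [-0.48  0.73 -0.07] g 17.6 j6 -1.82 t 11.5
```

```bash
python3 -m handwheel '[{"grip":10,"tx":0,"ty":-0.2,"tz":0,"wx":0,"wy":-0.1,"wz":0},{"grip":10,"tx":0,"ty":-0.2,"tz":0,"wx":0,"wy":-0.1,"wz":0},{"grip":10,"tx":0,"ty":-0.2,"tz":0,"wx":0,"wy":-0.1,"wz":0},{"grip":10,"tx":0,"ty":-0.2,"tz":0,"wx":0,"wy":-0.1,"wz":0},{"grip":10,"tx":0,"ty":-0.2,"tz":0,"wx":0,"wy":-0.1,"wz":0},{"grip":10,"tx":0,"ty":0,"tz":0,"wx":0,"wy":0,"wz":0}]' 25
python3 -c "
from plan import *
wingstate()
cams();z(CAM['side'][3],245,140,80,60,10,'pics/s10.png',1.8)"
python3 -m handwheel '[{"grip":26,"tx":0,"ty":0,"tz":0,"wx":0,"wy":0,"wz":0},{"grip":26,"tx":0,"ty":0,"tz":0,"wx":0,"wy":0,"wz":0},{"grip":26,"tx":0,"ty":0,"tz":0,"wx":0,"wy":0,"wz":0},{"grip":26,"tx":0,"ty":0,"tz":0,"wx":0,"wy":0,"wz":0}]'
python3 -c "
from plan import *
wingstate()
cams();z(CAM['side'][3],245,140,80,60,10,'pics/s11.png',1.8)"
```

```text
time_s: 12.0
eef_pos: [586.0, 63.9, 126.2]
ee_rot: [0.664, -0.615, -0.06, 0.421]
force: [0.0, 5.3, -4.2]
grip_width: 0.203
jig TCP [-0.3 -0.5 43.3] tool turn -0.483 tilt 0.006 F [-3.2 -5.1 -3. ] M [-0.56  0.68  0.06] g 17.4 j6 -2.32 t 12.0
time_s: 12.43
eef_pos: [586.4, 62.8, 127.3]
ee_rot: [0.663, -0.618, -0.058, 0.419]
force: [-0.1, 0.4, -0.2]
grip_width: 0.307
jig TCP [ 0.1  0.7 44.4] tool turn -0.476 tilt 0.006 F [-0.1 -0.4 -0.2] M [0.   0.29 0.  ] g 26.2 j6 -2.32 t 12.43
```

View pics/s10.png

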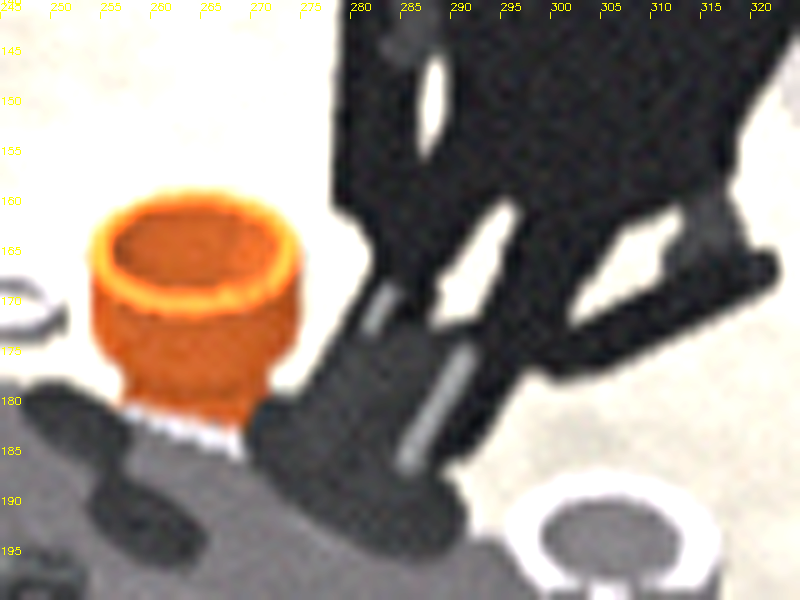

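View pics/s11.png

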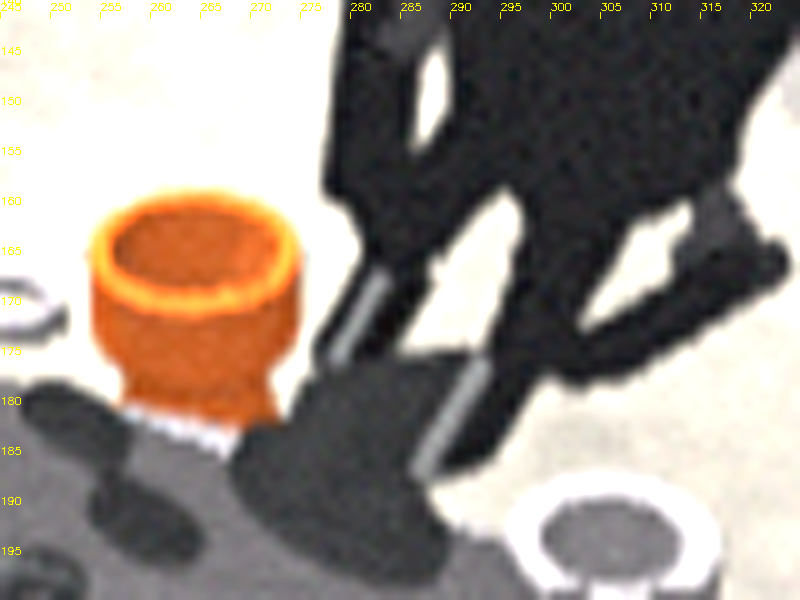

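```bash
python3 -m handwheel '[{"grip":26,"tx":0,"ty":6,"tz":0,"wx":0,"wy":0,"wz":0},{"grip":26,"tx":0,"ty":6,"tz":0,"wx":0,"wy":0,"wz":0},{"grip":26,"tx":0,"ty":0,"tz":0,"wx":0,"wy":0,"wz":0},{"grip":26,"tx":0,"ty":0,"tz":0,"wx":0,"wy":0,"wz":0}]'
python3 -c "
from plan import *
wingstate()"
python3 -m handwheel '[{"grip":10,"tx":0,"ty":0,"tz":0,"wx":0,"wy":0,"wz":0},{"grip":10,"tx":0,"ty":0,"tz":0,"wx":0,"wy":0,"wz":0},{"grip":10,"tx":0,"ty":0,"tz":0,"wx":0,"wy":0,"wz":0},{"grip":10,"tx":0,"ty":0,"tz":0,"wx":0,"wy":0,"wz":0}]' 60
python3 -c "
from plan import *
wingstate()"
```

```text
time_s: 12.87
eef_pos: [580.2, 61.6, 116.3]
ee_rot: [0.663, -0.617, -0.058, 0.419]
force: [0.2, -0.1, 0.3]
grip_width: 0.307
jig TCP [ 0.1  0.3 31.7] tool turn -0.476 tilt 0.005 F [0.  0.1 0.3] M [-0.02  0.24 -0.07] g 26.2 j6 -2.31 t 12.87
time_s: 13.2
eef_pos: [580.5, 62.0, 117.0]
ee_rot: [0.663, -0.617, -0.058, 0.419]
force: [-3.4, 3.8, 2.5]
grip_width: 0.202
jig TCP [ 0.1 -0.  32.5] tool turn -0.477 tilt 0.006 F [ 3.4 -4.5  1. ] M [-0.56 -0.31  0.01] g 17.2 j6 -2.32 t 13.2
```

Gripped again. Now forward, following the thread down ~0.16 mm per 0.1 rad.

```bash
python3 -m handwheel '[{"grip":10,"tx":0,"ty":0.16,"tz":0,"wx":0,"wy":0.1,"wz":0},{"grip":10,"tx":0,"ty":0.16,"tz":0,"wx":0,"wy":0.1,"wz":0},{"grip":10,"tx":0,"ty":0.16,"tz":0,"wx":0,"wy":0.1,"wz":0},{"grip":10,"tx":0,"ty":0.16,"tz":0,"wx":0,"wy":0.1,"wz":0},{"grip":10,"tx":0,"ty":0.16,"tz":0,"wx":0,"wy":0.1,"wz":0},{"grip":10,"tx":0,"ty":0.16,"tz":0,"wx":0,"wy":0.1,"wz":0},{"grip":10,"tx":0,"ty":0.16,"tz":0,"wx":0,"wy":0.1,"wz":0},{"grip":10,"tx":0,"ty":0.16,"tz":0,"wx":0,"wy":0.1,"wz":0},{"grip":10,"tx":0,"ty":0.16,"tz":0,"wx":0,"wy":0.1,"wz":0}]'
python3 -c "
from plan import *
wingstate()"
```

```text
time_s: 13.95
eef_pos: [579.8, 61.7, 115.8]
ee_rot: [-0.622, 0.738, -0.237, -0.107]
force: [-4.7, 2.9, 2.4]
grip_width: 0.202
jig TCP [ 0.2  0.1 31.1] tool turn 0.428 tilt 0.006 F [ 4.6 -3.9  0.1] M [-0.33 -0.38  0.07] g 17.2 j6 -1.41 t 13.95
```

```bash
python3 -m handwheel '[{"grip":10,"tx":0,"ty":0.16,"tz":0,"wx":0,"wy":0.1,"wz":0},{"grip":10,"tx":0,"ty":0.16,"tz":0,"wx":0,"wy":0.1,"wz":0},{"grip":10,"tx":0,"ty":0.16,"tz":0,"wx":0,"wy":0.1,"wz":0},{"grip":10,"tx":0,"ty":0.16,"tz":0,"wx":0,"wy":0.1,"wz":0},{"grip":10,"tx":0,"ty":0.16,"tz":0,"wx":0,"wy":0.1,"wz":0},{"grip":10,"tx":0,"ty":0.16,"tz":0,"wx":0,"wy":0.1,"wz":0},{"grip":10,"tx":0,"ty":0.16,"tz":0,"wx":0,"wy":0.1,"wz":0},{"grip":10,"tx":0,"ty":0.16,"tz":0,"wx":0,"wy":0.1,"wz":0},{"grip":10,"tx":0,"ty":0.16,"tz":0,"wx":0,"wy":0.1,"wz":0}]'
python3 -c "
from plan import *
wingstate()
cams();z(CAM['side'][3],245,140,80,60,10,'pics/s12.png',1.8)"
```

```text
time_s: 14.7
eef_pos: [579.1, 61.6, 114.8]
ee_rot: [-0.457, 0.711, -0.484, 0.225]
force: [-3.6, 3.5, 5.9]
grip_width: 0.203
jig TCP [ 0.3  0.1 29.9] tool turn 1.328 tilt 0.005 F [ 5.2 -4.3  3.8] M [-0.29 -0.61  0.13] g 17.4 j6 -0.51 t 14.7
```

View pics/s12.png

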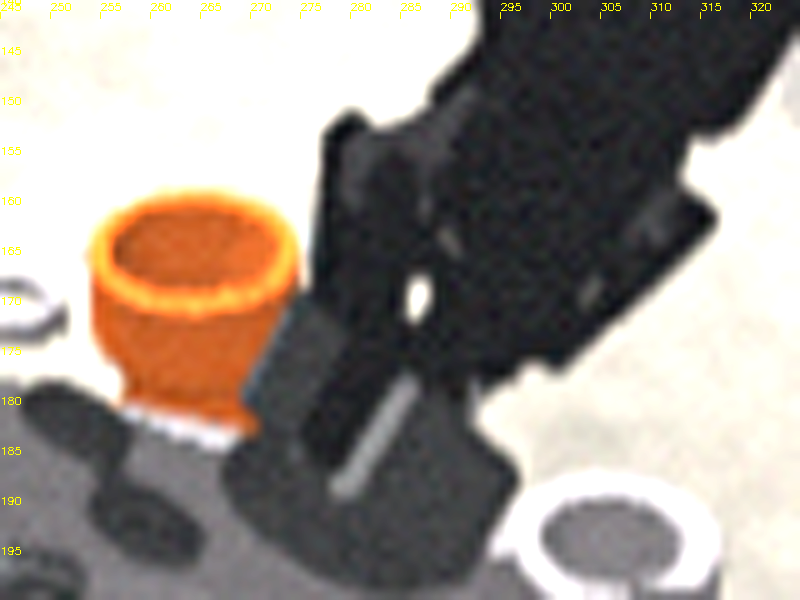

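```bash
python3 -m handwheel '[{"grip":10,"tx":0,"ty":0.16,"tz":0,"wx":0,"wy":0.1,"wz":0},{"grip":10,"tx":0,"ty":0.1,"tz":0,"wx":0,"wy":0.1,"wz":0},{"grip":10,"tx":0,"ty":0,"tz":0,"wx":0,"wy":0.1,"wz":0},{"grip":10,"tx":0,"ty":0,"tz":0,"wx":0,"wy":0.1,"wz":0},{"grip":10,"tx":0,"ty":0,"tz":0,"wx":0,"wy":0.1,"wz":0},{"grip":10,"tx":0,"ty":0,"tz":0,"wx":0,"wy":0.1,"wz":0},{"grip":10,"tx":0,"ty":0,"tz":0,"wx":0,"wy":0.1,"wz":0},{"grip":10,"tx":0,"ty":0,"tz":0,"wx":0,"wy":0.1,"wz":0}]' 90
python3 -c "
from plan import *
wingstate()"
```

```text
time_s: 15.47
eef_pos: [579.1, 61.7, 114.9]
ee_rot: [0.232, -0.568, 0.624, -0.484]
force: [-2.6, 4.0, 6.9]
grip_width: 0.199
jig TCP [ 0.3  0.  29.9] tool turn 2.128 tilt 0.006 F [ 4.9 -4.6  5.2] M [-0.46 -0.83  0.14] g 17.0 j6 0.29 t 15.47
```

```bash
python3 -m handwheel '[{"grip":10,"tx":0,"ty":0,"tz":0,"wx":0,"wy":0.1,"wz":0},{"grip":10,"tx":0,"ty":0,"tz":0,"wx":0,"wy":0.1,"wz":0},{"grip":10,"tx":0,"ty":0,"tz":0,"wx":0,"wy":0.1,"wz":0},{"grip":10,"tx":0,"ty":0,"tz":0,"wx":0,"wy":0.1,"wz":0}]' 110
python3 -c "
from plan import *
wingstate()"
python3 -m handwheel '[{"grip":10,"tx":0,"ty":0,"tz":0,"wx":0,"wy":0.05,"wz":0},{"grip":10,"tx":0,"ty":0,"tz":0,"wx":0,"wy":0.05,"wz":0},{"grip":10,"tx":0,"ty":0,"tz":0,"wx":0,"wy":0,"wz":0}]'
python3 -c "
from plan import *
wingstate()"
```

```text
time_s: 15.8
eef_pos: [579.1, 61.7, 114.9]
ee_rot: [0.105, -0.461, 0.658, -0.587]
force: [-0.5, 2.6, 7.9]
grip_width: 0.192
jig TCP [ 0.3 -0.1 30. ] tool turn 2.525 tilt 0.006 F [ 3.8 -2.6  6.9] M [ 0.02 -0.7   2.6 ] g 16.4 j6 0.69 t 15.8
time_s: 16.05
eef_pos: [579.7, 62.3, 114.7]
ee_rot: [0.074, -0.432, 0.662, -0.608]
force: [1.4, 4.5, 5.8]
grip_width: 0.201
jig TCP [-0.4 -0.5 30.1] tool turn 2.62 tilt 0.008 F [ 0.8 -4.   6.2] M [-0.42  0.09  3.16] g 17.2 j6 0.78 t 16.05
```

```bash
python3 -m handwheel '[{"grip":40,"tx":0,"ty":0,"tz":0,"wx":0,"wy":0,"wz":0},{"grip":40,"tx":0,"ty":0,"tz":0,"wx":0,"wy":0,"wz":0},{"grip":40,"tx":0,"ty":0,"tz":0,"wx":0,"wy":0,"wz":0},{"grip":40,"tx":0,"ty":0,"tz":0,"wx":0,"wy":0,"wz":0},{"grip":40,"tx":0,"ty":-20,"tz":0,"wx":0,"wy":0,"wz":0},{"grip":40,"tx":0,"ty":-30,"tz":0,"wx":0,"wy":0,"wz":0},{"grip":40,"tx":0,"ty":-30,"tz":0,"wx":0,"wy":0,"wz":0},{"grip":40,"tx":0,"ty":0,"tz":0,"wx":0,"wy":0,"wz":0}]'
python3 -c "
from plan import *
wingstate();st()
cams();z(CAM['side'][3],245,140,80,60,10,'pics/s13.png',1.8)
P=np.array([500,-190,240.]);R=cur()[1];rows(P,R,10)"
```

```text
time_s: 16.72
eef_pos: [620.6, 70.4, 188.3]
ee_rot: [0.075, -0.428, 0.662, -0.611]
force: [-0.4, 0.1, 0.9]
grip_width: 0.469
jig TCP [  0.3   1.3 114.7] tool turn 2.626 tilt 0.014 F [ 0.7 -0.2  0.6] M [0.   0.21 0.03] g 40.0 j6 0.77 t 16.72
t 16.72 pos [620.6  70.4 188.3] 
axes x,y,z: [[-0.622, -0.659, 0.424], [-0.475, -0.113, -0.873], [0.623, -0.744, -0.242]] 
q [-0.02  0.9   0.73 -0.14  2.01  0.77] F [-0.4  0.1  0.9] M [ 0.06 -0.2   0.03] g 40.0
[26.9, 3.7, 10.6, 0.0, 0.0, 0.0]
[26.9, 3.7, 10.6, 0.0, 0.0, -0.0]
[26.9, 3.8, 10.6, 0.0, 0.0, -0.0]
[26.9, 3.7, 10.6, 0.0, 0.0, -0.0]
[26.8, 3.8, 10.6, 0.0, 0.0, -0.0]
[26.9, 3.7, 10.6, 0.0, 0.0, -0.0]
[26.8, 3.8, 10.6, 0.0, 0.0, -0.0]
[26.9, 3.7, 10.6, 0.0, 0.0, -0.0]
[26.8, 3.8, 10.7, 0.0, 0.0, -0.0]
[26.9, 3.7, 10.6, 0.0, 0.0, -0.0]
end [ 500. -190.  240.] err [ 0. -0. -0.] 0.0
```

View pics/s13.png

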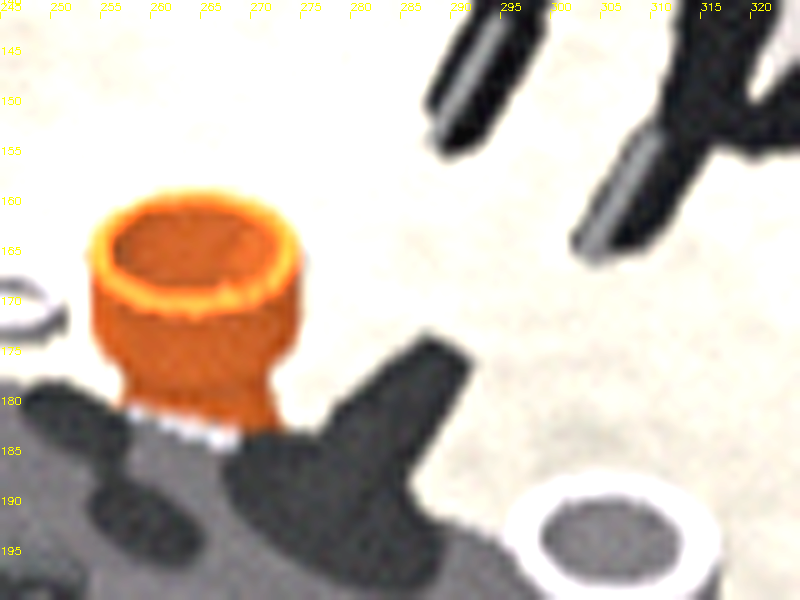

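```bash
python3 -m handwheel '[{"grip":40,"tx":27,"ty":3.7,"tz":10.6,"wx":0,"wy":0,"wz":0},{"grip":40,"tx":27,"ty":3.7,"tz":10.6,"wx":0,"wy":0,"wz":0},{"grip":40,"tx":27,"ty":3.7,"tz":10.6,"wx":0,"wy":0,"wz":0},{"grip":40,"tx":27,"ty":3.7,"tz":10.6,"wx":0,"wy":0,"wz":0},{"grip":40,"tx":27,"ty":3.7,"tz":10.6,"wx":0,"wy":0,"wz":0},{"grip":40,"tx":27,"ty":3.7,"tz":10.6,"wx":0,"wy":0,"wz":0},{"grip":40,"tx":27,"ty":3.7,"tz":10.6,"wx":0,"wy":0,"wz":0},{"grip":40,"tx":27,"ty":3.7,"tz":10.6,"wx":0,"wy":0,"wz":0},{"grip":40,"tx":27,"ty":3.7,"tz":10.6,"wx":0,"wy":0,"wz":0},{"grip":40,"tx":27,"ty":3.7,"tz":10.6,"wx":0,"wy":0,"wz":0}]'
python3 -c "
from plan import *
st()
cams();z(CAM['top'][3],220,170,80,80,7,'pics/t14.png',2.2);cv2.imwrite('pics/t14f.png',CAM['top'][3])
cv2.imwrite('pics/s14f.png',CAM['side'][3])
for th in (2.3,2.5,2.7):
  x=np.array([np.cos(th),-np.sin(th),0]);y=np.array([np.sin(th),np.cos(th),0])
  for sx,sy in [(1,1),(1,-1),(-1,-1),(-1,1)]:
    X=T+A@(np.array([0,0,62])+42*sx*x+9*sy*y);print(th,(sx,sy),proj('top',X).round(1)+.5,proj('side',X).round(1)+.5)
"
```

```text
time_s: 17.65
eef_pos: [497.5, -191.6, 240.1]
ee_rot: [0.072, -0.432, 0.662, -0.608]
force: [-0.1, -0.4, 0.2]
grip_width: 0.468
t 17.65 pos [ 497.5 -191.6  240.1] 
axes x,y,z: [[-0.617, -0.659, 0.43], [-0.485, -0.112, -0.867], [0.62, -0.743, -0.251]] 
q [-0.44  0.59  1.14 -0.32  1.82  0.36] F [-0.1 -0.4  0.2] M [ 0.02 -0.23 -0.  ] g 39.9
2.3 (1, 1) [238.5 192.9] [286.8 171.5]
2.3 (1, -1) [242.7 187.3] [292.7 175. ]
2.3 (-1, -1) [273.1 200.6] [286.1 184.7]
2.3 (-1, 1) [269.1 206.4] [279.8 180.9]
2.5 (1, 1) [240.1 190.1] [289.7 173.1]
2.5 (1, -1) [245.4 185.3] [295.2 176.9]
2.5 (-1, -1) [271.6 203.5] [283. 183.]
2.5 (-1, 1) [266.3 208.6] [277.1 178.8]
2.7 (1, 1) [242.4 187.6] [292.4 174.8]
2.7 (1, -1) [248.6 183.6] [297.4 178.9]
2.7 (-1, -1) [269.4 206.1] [280.1 181.1]
2.7 (-1, 1) [263.  210.3] [274.9 176.7]
```

View pics/t14.png

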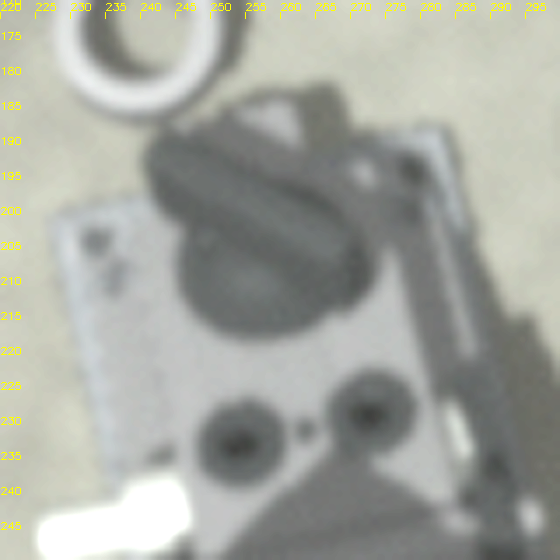

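View pics/t14f.png

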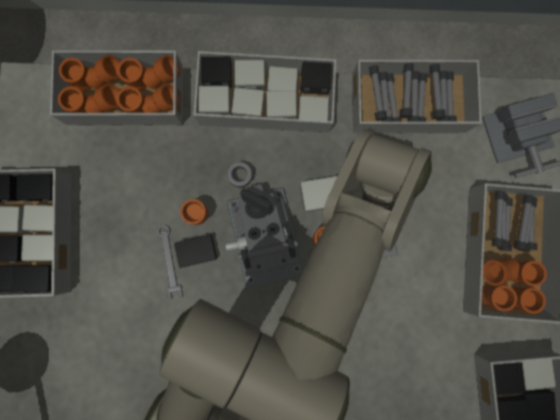

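View pics/s14f.png

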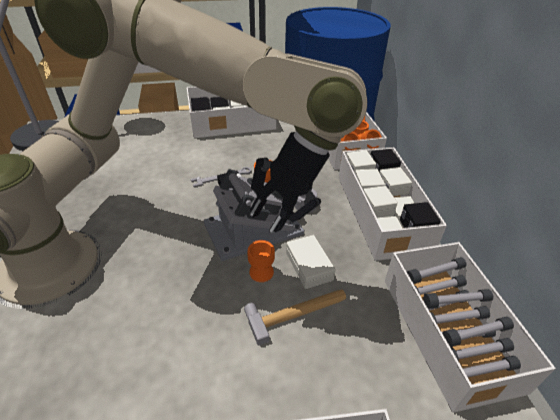

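```bash
python3 -c "
from plan import *
cams();z(CAM['top'][3],233,178,46,42,17,'pics/t15.png',3)"
```

```text
(no output)
```

View pics/t15.png

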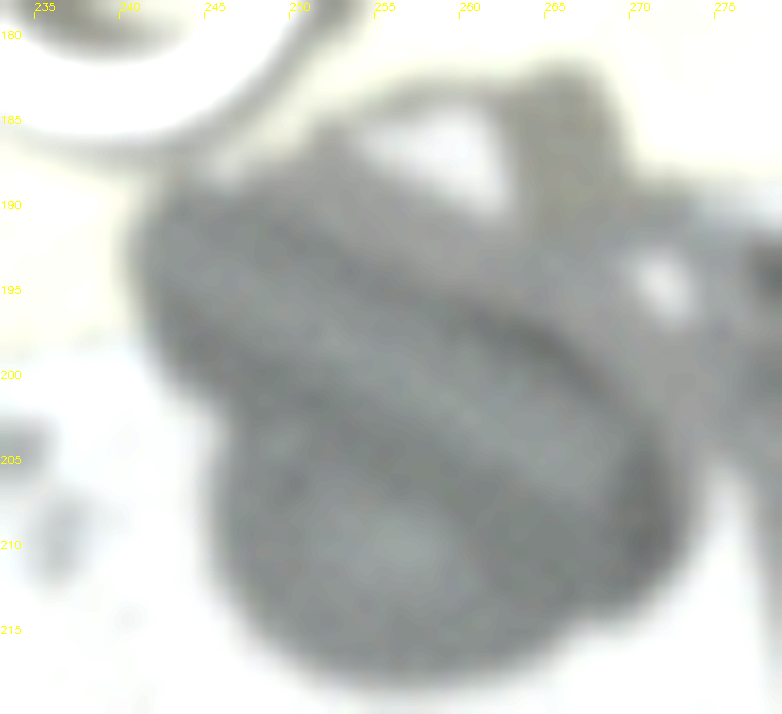

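```bash
python3 -c "
from plan import *
cams()
for e in [((242,195.5),(266.5,208)),((246,190),(269.5,203)),((242.5,192),(268.7,205.5))]:
    a,b=[ray_plane('top',u-.5,v-.5,T,psi,62) for u,v in e]
    d=a-b;print(a.round(1),b.round(1),np.hypot(*d[:2]).round(1),'turn',np.arctan2(-d[1],d[0]).round(3))
"
```

```text
[-11.7 -30.5  62. ] [37.6 18.7 62. ] 69.7 turn 2.357
[-25.  -18.9  62. ] [25.8 27.9 62. ] 69.0 turn 2.396
[-21.4 -27.8  62. ] [32.1 24.9 62. ] 75.1 turn 2.364
```

```bash
python3 -c "
from plan import *
P,R=wingpose(2.37,108);s=rows(P,R,10)"
```

```text
[-27.0, -3.7, -10.6, 0.0, -0.025, -0.001]
[-27.2, -3.7, -9.9, 0.0, -0.025, -0.0]
[-27.5, -3.7, -9.2, 0.0, -0.025, -0.001]
[-27.7, -3.7, -8.5, 0.0, -0.025, -0.0]
[-27.9, -3.7, -7.8, 0.0, -0.025, -0.001]
[-28.1, -3.7, -7.1, 0.0, -0.025, -0.0]
[-28.2, -3.7, -6.4, 0.0, -0.026, -0.001]
[-28.4, -3.8, -5.7, 0.001, -0.025, -0.0]
[-28.5, -3.8, -5.0, 0.0, -0.026, -0.001]
[-28.6, -3.7, -4.2, 0.001, -0.025, -0.0]
end [617.3  70.9 182.3] err [0. 0. 0.] 0.001
```

```bash
python3 -m handwheel '[{"grip":45,"tx":-27,"ty":-3.7,"tz":-10.6,"wx":0,"wy":-0.025,"wz":0},{"grip":45,"tx":-27,"ty":-3.7,"tz":-10,"wx":0,"wy":-0.025,"wz":0},{"grip":45,"tx":-27.5,"ty":-3.7,"tz":-9,"wx":0,"wy":-0.025,"wz":0},{"grip":45,"tx":-28,"ty":-3.7,"tz":-8.5,"wx":0,"wy":-0.025,"wz":0},{"grip":45,"tx":-28,"ty":-3.7,"tz":-8,"wx":0,"wy":-0.025,"wz":0},{"grip":45,"tx":-28,"ty":-3.7,"tz":-7,"wx":0,"wy":-0.025,"wz":0},{"grip":45,"tx":-28,"ty":-3.7,"tz":-6.5,"wx":0,"wy":-0.025,"wz":0},{"grip":45,"tx":-28.5,"ty":-3.7,"tz":-5.5,"wx":0,"wy":-0.025,"wz":0},{"grip":45,"tx":-28.5,"ty":-3.7,"tz":-5,"wx":0,"wy":-0.025,"wz":0},{"grip":45,"tx":-28.5,"ty":-3.7,"tz":-4,"wx":0,"wy":-0.025,"wz":0}]'
python3 -m handwheel '[{"grip":45,"tx":0,"ty":0,"tz":0,"wx":0,"wy":0,"wz":0},{"grip":45,"tx":0,"ty":0,"tz":0,"wx":0,"wy":0,"wz":0},{"grip":45,"tx":0,"ty":0,"tz":0,"wx":0,"wy":0,"wz":0}]'
python3 -c "
from plan import *
wingstate()
P,R=wingpose(2.37,60);rows(P,R,4)"
```

```text
time_s: 18.78
eef_pos: [618.1, 72.3, 182.4]
ee_rot: [0.155, -0.505, 0.647, -0.549]
force: [0.9, -0.3, 0.7]
grip_width: 0.525
time_s: 19.03
eef_pos: [617.8, 69.9, 183.0]
ee_rot: [0.154, -0.504, 0.648, -0.55]
force: [-0.8, -0.9, 0.3]
grip_width: 0.523
jig TCP [1.000e-01 1.100e+00 1.087e+02] tool turn 2.373 tilt 0.005 F [ 1.   0.7 -0.2] M [-0.    0.24 -0.04] g 44.6 j6 0.52 t 19.03
[-0.2, 12.2, -0.2, 0.0, -0.001, -0.001]
[-0.2, 12.2, -0.2, 0.0, -0.001, -0.001]
[-0.1, 12.1, -0.2, 0.0, -0.001, -0.001]
[-0.2, 12.2, -0.1, 0.0, -0.0, -0.002]
end [594.   65.3 140.7] err [-0.  0.  0.] 0.001
```

```bash
python3 -m handwheel '[{"grip":45,"tx":0,"ty":12,"tz":0,"wx":0,"wy":0,"wz":0},{"grip":45,"tx":0,"ty":12,"tz":-0.5,"wx":0,"wy":0,"wz":-0.003},{"grip":45,"tx":0,"ty":12,"tz":0,"wx":0,"wy":0,"wz":0},{"grip":45,"tx":0,"ty":12,"tz":0,"wx":0,"wy":0,"wz":0},{"grip":45,"tx":0,"ty":10,"tz":0,"wx":0,"wy":0,"wz":0},{"grip":45,"tx":0,"ty":10,"tz":0,"wx":0,"wy":0,"wz":0},{"grip":45,"tx":0,"ty":8,"tz":0,"wx":0,"wy":0,"wz":0},{"grip":45,"tx":0,"ty":0,"tz":0,"wx":0,"wy":0,"wz":0},{"grip":45,"tx":0,"ty":0,"tz":0,"wx":0,"wy":0,"wz":0}]'
python3 -c "
from plan import *
wingstate()"
python3 -m handwheel '[{"grip":10,"tx":0,"ty":0,"tz":0,"wx":0,"wy":0,"wz":0},{"grip":10,"tx":0,"ty":0,"tz":0,"wx":0,"wy":0,"wz":0},{"grip":10,"tx":0,"ty":0,"tz":0,"wx":0,"wy":0,"wz":0},{"grip":10,"tx":0,"ty":0,"tz":0,"wx":0,"wy":0,"wz":0},{"grip":10,"tx":0,"ty":0,"tz":0,"wx":0,"wy":0,"wz":0},{"grip":10,"tx":0,"ty":0,"tz":0,"wx":0,"wy":0,"wz":0}]' 40
python3 -c "
from plan import *
wingstate()"
```

```text
time_s: 19.78
eef_pos: [580.8, 60.7, 118.0]
ee_rot: [0.153, -0.505, 0.647, -0.55]
force: [-0.1, 0.1, -0.5]
grip_width: 0.525
jig TCP [ 0.6  1.4 33.4] tool turn 2.375 tilt 0.003 F [-0.2 -0.1 -0.5] M [ 0.    0.23 -0.  ] g 44.9 j6 0.53 t 19.78
time_s: 20.28
eef_pos: [580.9, 61.4, 118.5]
ee_rot: [0.153, -0.505, 0.647, -0.55]
force: [-2.6, 2.0, 5.1]
grip_width: 0.201
jig TCP [ 0.7  0.6 34. ] tool turn 2.374 tilt 0.003 F [ 4.3 -2.5  3.4] M [-0.35 -0.46 -0.03] g 17.2 j6 0.53 t 20.28
```

```bash
python3 -m handwheel '[{"grip":10,"tx":0,"ty":0,"tz":0,"wx":0,"wy":0,"wz":0},{"grip":10,"tx":0,"ty":0,"tz":0,"wx":0,"wy":0.05,"wz":0},{"grip":10,"tx":0,"ty":0,"tz":0,"wx":0,"wy":0.05,"wz":0},{"grip":10,"tx":0,"ty":0,"tz":0,"wx":0,"wy":0,"wz":0}]' 120
python3 -c "
from plan import *
wingstate()"
python3 -m handwheel '[{"grip":10,"tx":0,"ty":0,"tz":0,"wx":0,"wy":0.05,"wz":0},{"grip":10,"tx":0,"ty":0,"tz":0,"wx":0,"wy":0.05,"wz":0},{"grip":10,"tx":0,"ty":0,"tz":0,"wx":0,"wy":0,"wz":0}]'
python3 -c "
from plan import *
wingstate()"
python3 -m handwheel '[{"grip":10,"tx":0,"ty":0,"tz":0,"wx":0,"wy":0.05,"wz":0},{"grip":10,"tx":0,"ty":0,"tz":0,"wx":0,"wy":0.05,"wz":0},{"grip":10,"tx":0,"ty":0,"tz":0,"wx":0,"wy":0,"wz":0}]'
python3 -c "
from plan import *
wingstate();cams();z(CAM['side'][3],245,140,80,60,10,'pics/s16.png',1.8)"
```

```text
time_s: 20.62
eef_pos: [580.9, 61.5, 118.8]
ee_rot: [0.121, -0.477, 0.654, -0.575]
force: [-2.3, 0.7, 7.2]
grip_width: 0.191
jig TCP [ 0.7  0.6 34.2] tool turn 2.473 tilt 0.003 F [ 5.4 -1.3  5.2] M [-0.12 -0.59  1.69] g 16.3 j6 0.63 t 20.62
time_s: 20.87
eef_pos: [580.9, 61.6, 118.8]
ee_rot: [0.089, -0.448, 0.659, -0.597]
force: [-3.7, -0.3, 7.4]
grip_width: 0.19
jig TCP [ 0.8  0.5 34.2] tool turn 2.571 tilt 0.003 F [ 6.9 -0.6  4.5] M [ 0.3  -0.68  3.22] g 16.2 j6 0.73 t 20.87
time_s: 21.12
eef_pos: [581.6, 62.6, 118.6]
ee_rot: [0.058, -0.417, 0.663, -0.619]
force: [3.3, 3.0, 5.9]
grip_width: 0.19
jig TCP [-0.1 -0.3 34.4] tool turn 2.669 tilt 0.006 F [-0.4 -2.2  7.1] M [-0.58  0.44  3.45] g 16.3 j6 0.83 t 21.12
```

View pics/s16.png

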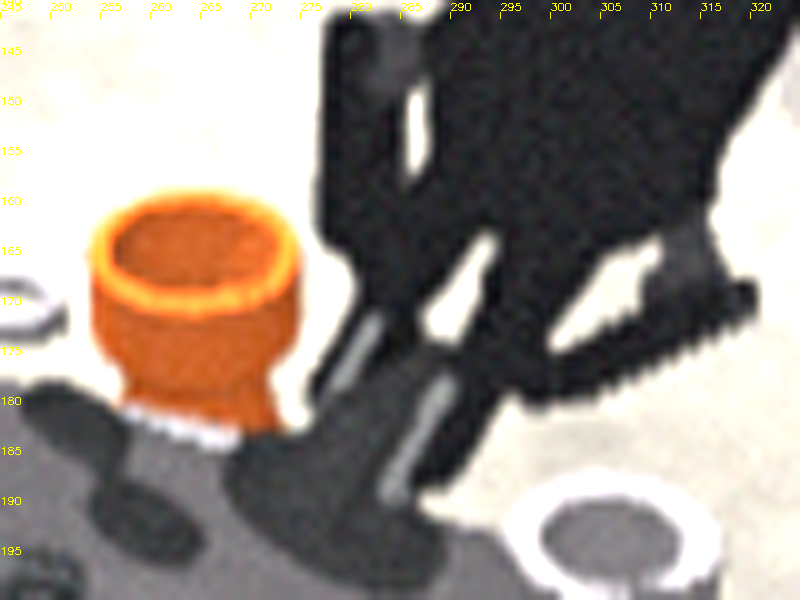

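```bash
python3 -m handwheel '[{"grip":45,"tx":0,"ty":0,"tz":0,"wx":0,"wy":0,"wz":0},{"grip":45,"tx":0,"ty":0,"tz":0,"wx":0,"wy":0,"wz":0},{"grip":45,"tx":0,"ty":0,"tz":0,"wx":0,"wy":0,"wz":0},{"grip":45,"tx":0,"ty":0,"tz":0,"wx":0,"wy":0,"wz":0},{"grip":45,"tx":0,"ty":-20,"tz":0,"wx":0,"wy":0,"wz":0},{"grip":45,"tx":0,"ty":-30,"tz":0,"wx":0,"wy":0,"wz":0},{"grip":45,"tx":0,"ty":-30,"tz":0,"wx":0,"wy":0,"wz":0},{"grip":45,"tx":0,"ty":0,"tz":0,"wx":0,"wy":0,"wz":0}]' 40
python3 -m handwheel '[{"grip":45,"tx":27,"ty":3.7,"tz":10.6,"wx":0,"wy":0,"wz":0},{"grip":45,"tx":27,"ty":3.7,"tz":10.6,"wx":0,"wy":0,"wz":0},{"grip":45,"tx":27,"ty":3.7,"tz":10.6,"wx":0,"wy":0,"wz":0},{"grip":45,"tx":27,"ty":3.7,"tz":10.6,"wx":0,"wy":0,"wz":0},{"grip":45,"tx":27,"ty":3.7,"tz":10.6,"wx":0,"wy":0,"wz":0},{"grip":45,"tx":27,"ty":3.7,"tz":10.6,"wx":0,"wy":0,"wz":0},{"grip":45,"tx":27,"ty":3.7,"tz":10.6,"wx":0,"wy":0,"wz":0},{"grip":45,"tx":27,"ty":3.7,"tz":10.6,"wx":0,"wy":0,"wz":0},{"grip":45,"tx":27,"ty":3.7,"tz":10.6,"wx":0,"wy":0,"wz":0},{"grip":45,"tx":0,"ty":0,"tz":0,"wx":0,"wy":0,"wz":0}]'
python3 -c "
from plan import *
st()
cams();z(CAM['top'][3],233,178,46,42,14,'pics/t17.png',3);z(CAM['side'][3],215,150,110,85,7,'pics/s17.png',1.6)"
```

```text
time_s: 21.88
eef_pos: [622.3, 70.3, 191.9]
ee_rot: [0.058, -0.414, 0.662, -0.622]
force: [-0.7, -0.2, 1.5]
grip_width: 0.528
time_s: 22.72
eef_pos: [501.1, -162.3, 245.7]
ee_rot: [0.053, -0.415, 0.663, -0.621]
force: [-0.0, 0.4, 0.7]
grip_width: 0.527
t 22.72 pos [ 501.1 -162.3  245.7] 
axes x,y,z: [[-0.65, -0.617, 0.445], [-0.484, -0.115, -0.867], [0.586, -0.779, -0.224]] 
q [-0.39  0.58  1.15 -0.31  1.84  0.46] F [-0.   0.4  0.7] M [ 0.06 -0.21  0.03] g 45.0
```

View pics/t17.png

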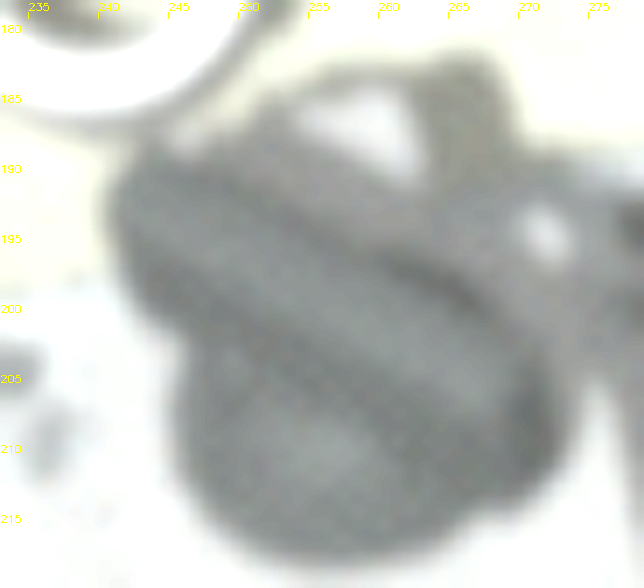

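View pics/s17.png

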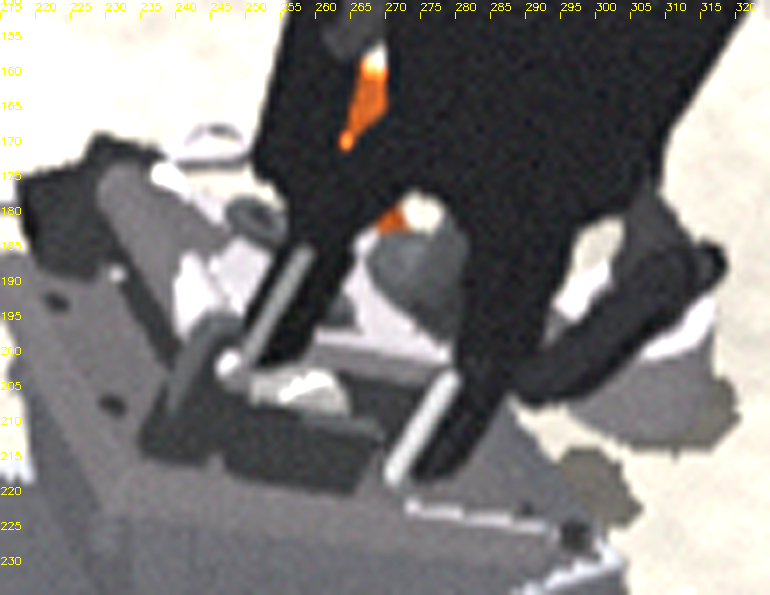

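```bash
python3 -c "
from rig import ctrl
print(ctrl.finish_job())"
```

```text
the job is handed in; nothing more can be done
None
```

The leaf is shut, the wing screw is started and tight, and I handed the job in at about 23 s of the 58 s allowed.

- **Leaf:** I pushed it down with the closed fingertips on the tab until it hit a hard stop. At about 20 N it did not move any further. The fingertip ended 0.9 mm from the height I calculated for a shut leaf.
- **Starting the thread:** I gripped the wing at a turn of about 0.68 and turned it back to about −0.48. When I opened the fingers, the side camera showed the screw fall 3–4 pixels, roughly the expected 10 mm.
- **Tightening:** I regripped lower and turned forward. The torque stayed near zero to about 2.1, then rose to 3.2 N m.
- **After release:** The wing read about 2.37 (±0.05) in the top view, although I had turned the tool to 2.62. I gripped it again and turned harder. The torque rose at once, and near 3.4 N m it stopped climbing, with the fingers probably slipping on the wing. After letting go, the wing looked to be at the same angle.

**Disagreements:** The torque began to rise earlier than the stated 2.4, at about 2.1 by extrapolation. The resting angle of 2.37 also reads slightly under 2.4. Both fall close to my measuring error or the springback, but I could not confirm which.

**Bench:** After the first tightening, the top and side pictures showed the other things where they started, though the arm hid part of one sleeve and the pale box from above. I took no full-bench picture after the second tightening. The arm was clear of everything when I handed in.

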